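# Open the rinse canister's pressure cap

## Robot

A 7-joint arm with a two-finger parallel gripper is mounted at the origin on the work surface. World frame = base frame: x ahead of the robot, y to its left, z up, the work surface at z = 0. Lengths are in mm, angles in rad, forces in N, time in s.
With the tool pointing down it reaches from about 375 to 925 mm from the base axis. Payload 3.1 kg.
Tool frame: the origin (TCP) lies at the very end of the fingers, on their centre line; the grasp point (between the pads) lies 19 mm behind it; z points along the fingers, y is the direction in which the jaws open and shut (so a half turn about z gives the same grasp; the last joint's range is limited). The gripper opens to 85 mm and grips with 20 to 120 N. Pads are 22 mm wide; open, the fingers measure 114 mm over their backs; the gripper's body (76 mm by 85 mm) begins 54 mm behind the grasp point. The pads swing forward as they close: fully open they stand 13 mm farther back than shut.
Start: joints at [-1.262, 0.383, 0.044, 1.598, -0.018, 1.161, -0.05], TCP at [257.164, 596.966, 191.669] pointing down, gripper open.
Joint ranges: [-2.61, 2.61], [-0.41, 2.15], [-1.48, 1.57], [0, 2.5], [-1.57, 4.71], [0.05, 1.97], [-2.85, 2.85]. Speed limits (rad/s): [2.79, 2.79, 3.14, 3.14, 3.14, 3.14, 3.14].

## Interface

Orientations are given as a unit quaternion [x, y, z, w].
In Python, from cell import status, vision, order gives the robot as it stands. The module is installed in compiled form; this text tells all that it offers.
- The arm moves only by the shell command python3 -m crank 'ROWS' [FORCE]. ROWS is a JSON object of lists of equal length, an entry for each row: "linear": the shift along the tool's x, y, z in m, a list of three; "twist": the turn, a rotation vector about the tool's x, y, z in degrees, a list of three; "claw": the finger opening in m, from 0 to 0.0854. In form: {"linear": [[tx, ty, tz], ...], "twist": [[wx, wy, wz], ...], "claw": [claw, ...]}. A call has 1 to 20 rows; each row shifts and turns the pose as measured when the row begins, along the tool's axes as they then stand; what a row does not reach is not made up. A row lasts 1/10 s, in which the tool goes at most 50 mm and 8.59 degrees, less where a joint would pass 70% of its speed; a pose out of reach is approached as far as the arm can. A call is refused whole if a number of a shift passes 0.05 or a number of a turn 8.59, either way. A call with a gripper value outside its range is refused whole. The fingers move at their own pace and stop on an object; FORCE is the grip in N (left out, the last holds). Time passes only in rows, so rows that do not move let the fingers close. It gives the time, the measured TCP pose, the force and the opening at its end, in the units of the state.
- status.read_state(): the state, without advancing time (a new reading comes with each control period).
- vision.read_camera(name): name is "scene" or "top"; returns a dict with "frame" (384x512x3 uint8, red, green, blue), "depth" (384x512 float32, mm along the optical axis (not along the pixel's ray), 0 where there is no reading), "intrinsics" (3x3 intrinsics, pixels), "R" (3x3) and "t" (3): a world point X has camera coordinates R X + t. Camera axes: x right, y down, z forward; pixel columns grow to the right and rows downward; lengths in mm; the calibration is good to about 2 mm. A picture is of the moment at which its call begins.
- order.sign_off(): hands the job in, once; it reports no verdict.
The state is a dict: "clock": time; "qpos": joint angles; "qvel": joint speeds; "effort": joint torques, N m; "position": TCP position; "ee_rot": TCP orientation; "force": force on the tool from outside, world axes, zero at the start; "wrist_torque": the same for the moment, N m; "opening": finger opening in mm.
Only numpy, scipy, OpenCV 4.12 (cv2) and the standard library are available. Lean on these libraries where they do the work, as an engineer would, in place of code of your own. Each camera call takes 0.05 s, during which the arm holds its last target.

## Task

Open the rinse canister: turn its red pressure cap counter-clockwise (seen from above) by feel until it meets its first stop, and only there press it down against its spring and keep turning past the stop until it is free. Lift the cap off and set it down gently, upright, in the empty compartment of the white parts tray. Never force the cap against the metal of the neck, by turning or by pressing, and leave the other things on the bench where they are.

Things in the scene. Friction and masses are not known exactly. Their poses are not given: they have to be found in the camera images.
- tank: Rinse canister, fixed to the bench: aluminium pot 124 mm across, two blue bands, steel neck 75 mm across on top. Origin under its centre, z up; a brass outlet points to its -x. The neck's stops are at no exact angle to it: from where the cap stands at the start, the first stop lies 0.2 to 0.75 rad counter-clockwise (from above) and must be felt
- tank_neck (a point): Centre of the neck's rim, 136 mm above the bench. Turning the cap takes under 0.12 Nm; the first stop is solid. Before it a ledge stops any pressing after 1.5 mm; within 0.08 rad of the stop the cap can be pressed 7 mm. Pressed 4.5 to 6.5 mm and kept down it passes the stop: clear 0.58 rad beyond it, and a solid end stop follows at about 0.72 rad, where the cap lifts straight out
- cap_head (a point): Centre of the head of the loose red cap (about 0.15 kg), 43 mm above the cap's foot. The head is 34 mm tall, 44 mm across its two flat sides (facing the cap's +y and -y), 60 mm long along the cap's x with rounded ends; black disc on top, white tick at -x. Its lower edge is 12 mm above the neck's rim at the start. z up
- cap_foot (a point): Centre of the flat foot of the cap's black stem (40 mm across, 26 mm long, below the head), on which the cap stands by itself. Two steel lugs on the stem along x, 58 mm tip to tip, 9 mm wide, 4 to 8 mm above the foot. A spring pushes the foot up: 5 N as found, 0.9 N more per mm pressed. Load no stop with over 25 N (lugs act at 25 mm radius), nor the neck with over 50 N in all
- tray: White parts tray, fixed, 140 (x) by 220 (y) by 16 mm high, walls 4 mm; origin under its centre. Two compartments, 132 x 104 mm each, side by side along y; the one at +y holds a loose seal ring
- tray_free (a point): Centre of the floor of the tray's empty compartment (the one at the tray's -y), 4 mm above the bench; axes as the tray's
- seal: Black rubber seal ring, 42 mm across, 6 mm high, lying loose in the tray's other compartment; to be left alone
- tube_rack: Small white rack with five red-capped tubes, 100 x 60 mm, 84 mm high, loose; to be left alone; origin under its centre
- wash_bottle: White bottle with a blue cap, 60 mm across, 160 mm high, loose; to be left alone; origin under its centre
- jar: Amber jar with a white lid, 64 mm across, 75 mm high, loose; to be left alone; origin under its centre
Things that resemble listed ones, but are neither listed nor needed, are in the scene too. Of the things shaped like the part that bears cap_head, the red one is meant.

How it is judged:
By the outcome, as a careful person would: the job done as asked, in the order asked, and still so for the second after the job is handed in, with the robot touching nothing.
It also fails if it takes over 64 s, if anything falls off the work surface, if the arm or the gripper's body presses on something with over 40 N, if the wrist force passes 120 N, or if a joint passes its speed limit or range.

## Working session

There is one attempt and no reset: what is moved stays moved. The work goes in short steps, Python scripts to look and compute and a shell command to move; the robot and the scene stay as the last step left them, time stands still between calls to the robot, and variables do not carry over. Pictures are saved under pics/ and viewed, and the job is handed in when it is done.

```bash
mkdir -p pics; ls; python3 - <<'E'
from cell import status, vision
import cv2,json,pickle
s=status.read_state(); print(s)
for n in ("scene","top"):
    c=vision.read_camera(n); pickle.dump(c,open(n+"0.pkl","wb"))
    cv2.imwrite(f"pics/{n}0.png",c["frame"][:,:,::-1]); print(n,c["intrinsics"],c["R"],c["t"])
E
```

```text
pics
{'clock': 0.0, 'qpos': array([-1.26178344,  0.38387256,  0.04382622,  1.59961983, -0.01791755,
        1.16116876, -0.04991096]), 'qvel': array([-0.00126121, -0.0005404 , -0.00093133, -0.00049554,  0.00010792,
       -0.00088904,  0.0003317 ]), 'effort': array([ 1.76793083e-04, -4.33462000e+01,  1.02458440e+00, -2.49515247e+01,
        1.06256103e-02,  1.13229061e-02, -1.61947435e-05]), 'position': array([256.77555284, 595.97239896, 190.24165254]), 'ee_rot': array([ 2.01973129e-01,  9.79390149e-01, -1.32180917e-03, -2.07945826e-04]), 'force': array([-0.83906641, -0.85506623,  0.19548525]), 'wrist_torque': array([ 0.02628006, -0.01295915,  0.00838982]), 'opening': 85.28167024334016}
scene [[448.82729287   0.         252.14660809]
 [  0.         448.82729287 187.38012815]
 [  0.           0.           1.        ]] [[ 0.23940269  0.9707901   0.01590367]
 [ 0.58117024 -0.13016018 -0.80330534]
 [-0.77777085  0.20155621 -0.59535502]] [-166.91838979 -238.89771113 1889.4197433 ]
top [[407.50350609   0.         252.79003387]
 [  0.         407.50350609 180.87774247]
 [  0.           0.           1.        ]] [[-0.01764219 -0.99951563  0.02563691]
 [-0.99524802  0.01509954 -0.09619454]
 [ 0.09576084 -0.02721216 -0.99503234]] [  17.21418551  561.43131257 1221.02169082]
```

View pics/scene0.png

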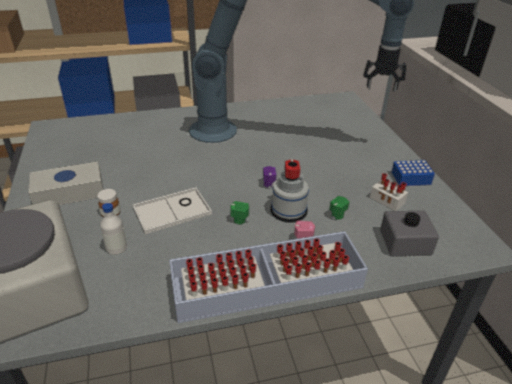

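View pics/top0.png

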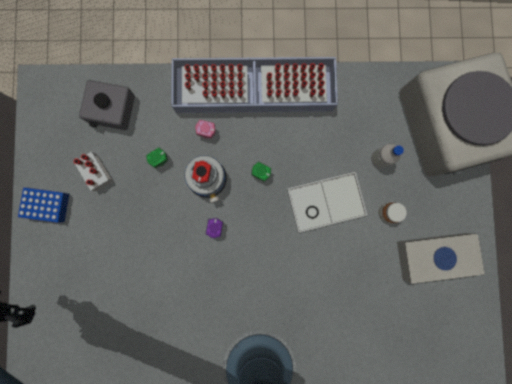

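The cap candidates in the top view are red on the canister (202,171), green (157,158) and (262,172), pink (205,129), and purple (214,229). The red one on the steel neck fits the description. The tray is at (327,202), with its empty compartment on the right at about (345,198). I'll check with close crops.

```bash
python3 - <<'E'
import cv2,pickle,numpy as np
t=pickle.load(open("top0.pkl","rb"));s=pickle.load(open("scene0.pkl","rb"))
a=cv2.resize(t["frame"][145:215,165:235],(395,395),interpolation=cv2.INTER_CUBIC)
b=cv2.resize(s["frame"][150:225,255:330],(395,395),interpolation=cv2.INTER_CUBIC)
cv2.imwrite("pics/crop0.png",np.hstack([a,b])[:,:,::-1])
E
```

```text
(no output)
```

View pics/crop0.png

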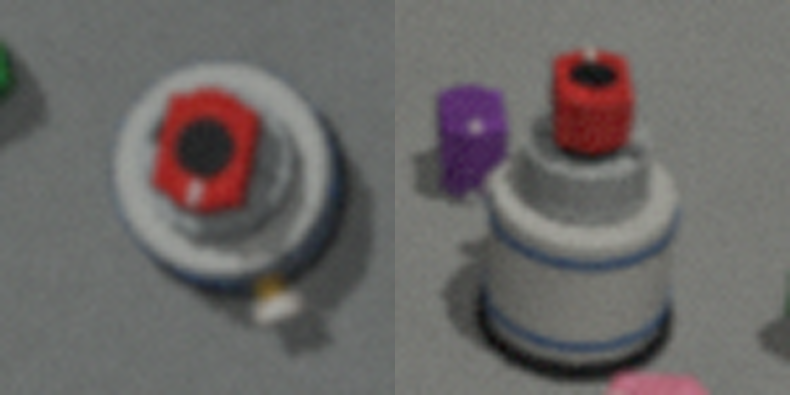

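The crop confirms the red head with a black disc, with its white tick toward the brass outlet (bottom of the top view). Next I'll measure poses.

```bash
cat > h.py <<'E'
import numpy as np,cv2
from scipy.spatial.transform import Rotation as Ro
def ray(c,uv,z):
    uv=np.atleast_2d(uv).astype(float);K=c["intrinsics"];R=c["R"];C=-R.T@c["t"]
    d=np.c_[(uv[:,0]-K[0,2])/K[0,0],(uv[:,1]-K[1,2])/K[1,1],np.ones(len(uv))]@R
    return C+d*((z-C[2])/d[:,2])[:,None]
def cloud(c):
    K=c["intrinsics"];v,u=np.mgrid[:384,:512];d=c["depth"]
    p=np.stack([(u-K[0,2])/K[0,0]*d,(v-K[1,2])/K[1,1]*d,d],-1)
    return (p-c["t"])@c["R"]
def proj(c,X):
    p=c["R"]@np.asarray(X,float)+c["t"];return (c["intrinsics"]@p/p[2])[:2]
def red(f):
    h=cv2.cvtColor(f,cv2.COLOR_RGB2HSV);return (((h[...,0]<8)|(h[...,0]>172))&(h[...,1]>150)&(h[...,2]>60)).astype(np.uint8)
def center(box,m):
    x0,y0,x1,y1=box;o=np.zeros_like(m);o[y0:y1,x0:x1]=m[y0:y1,x0:x1];return o
E
python3 - <<'E'
import pickle;from h import *
t=pickle.load(open("top0.pkl","rb"));s=pickle.load(open("scene0.pkl","rb"))
for n,c,box in(("top",t,(180,150,225,195)),("scene",s,(275,150,310,185))):
    m=center(box,red(c["frame"]));P=cloud(c)
    g=c["frame"].astype(int);
    q=P[m>0];print(n,m.sum(),"z",np.percentile(q[:,2],[5,25,50,75,95]))
    cs,_=cv2.findContours(m,cv2.RETR_EXTERNAL,cv2.CHAIN_APPROX_NONE);cc=max(cs,key=cv2.contourArea)
    full=np.zeros_like(m);cv2.drawContours(full,[cc],-1,1,-1)
    # black disc
    dk=((g.max(2)<70)&(full>0));v,u=np.nonzero(dk);print("disc px",len(u),u.mean(),v.mean(),ray(c,[u.mean(),v.mean()],182))
    br=((g[...,1]>110)&(cv2.dilate(full,np.ones((3,3)))>0));v,u=np.nonzero(br);print("tick cand",list(zip(u,v))[:20])
    top=P[(full>0)&(P[...,2]>176)];print("topface depth",len(top),top.mean(0))
    print("minrect(z=182)",cv2.minAreaRect(ray(c,cc[:,0,:],182)[:,:2].astype(np.float32)))
    if n=="top":
        r=cv2.minAreaRect(top[:,:2].astype(np.float32));print("depthrect",r)
# tray : white pixels
f=t["frame"];h=cv2.cvtColor(f,cv2.COLOR_RGB2HSV)
m=center((275,160,380,245),((h[...,1]<40)&(h[...,2]>150)).astype(np.uint8))
m=cv2.morphologyEx(m,cv2.MORPH_CLOSE,np.ones((5,5)))
cs,_=cv2.findContours(m,cv2.RETR_EXTERNAL,cv2.CHAIN_APPROX_NONE);cc=max(cs,key=cv2.contourArea)
r=cv2.minAreaRect(ray(t,cc[:,0,:],14)[:,:2].astype(np.float32));print("tray",r,cv2.boxPoints(r))
d=center((295,195,330,230),(h[...,2]<70).astype(np.uint8));v,u=np.nonzero(d);print("seal",ray(t,[u.mean(),v.mean()],7))
# tank: aluminium top surface, depth
P=cloud(t)
for lo,hi in((128,142),(95,115)):
    q=center((170,140,240,220),((P[...,2]>lo)&(P[...,2]<hi)).astype(np.uint8));print(lo,hi,q.sum(),cv2.minEnclosingCircle(P[q>0][:,:2].astype(np.float32)))
for n,c in(("top",t),("scene",s)): print(n, proj(c,[500,-200,0]))
E
```

```text
top 190 z [174.55258456 178.94266834 180.43903585 182.00282088 183.567457  ]
disc px 0 nan nan [[nan nan nan]]
tick cand [(np.int64(200), np.int64(160)), (np.int64(194), np.int64(163)), (np.int64(209), np.int64(163))]
topface depth 174 [576.05520043 149.78149299 180.70862325]
minrect(z=182) ((575.2764892578125, 149.70706176757812), (42.60211181640625, 52.755958557128906), 77.75863647460938)
depthrect ((575.836669921875, 150.74984741210938), (41.345909118652344, 53.0589714050293), 76.79704284667969)
scene 197 z [152.44689642 164.08666934 178.43612904 182.3361086  184.57720063]
disc px 1 289.0 178.0 [[642.75164747 120.87451644 182.        ]]
tick cand []
topface depth 103 [587.32721753 148.35209207 182.0823974 ]
minrect(z=182) ((601.6194458007812, 144.0858917236328), (41.588340759277344, 91.19111633300781), 75.67859649658203)
tray ((492.89666748046875, -218.3280029296875), (128.8258514404297, 208.41046142578125), 12.843730926513672) [[ 406.93127 -131.04851]
 [ 453.2594  -334.24454]
 [ 578.86206 -305.60748]
 [ 532.53394 -102.41147]]
seal [[nan nan nan]]
128 142 195 ((577.4828491210938, 151.6071319580078), 38.29020690917969)
95 115 577 ((577.1290283203125, 151.7690887451172), 55.86252212524414)
top [319.39795278 200.31603105]
scene [177.95539855 211.26867584]<stdin>:10: RuntimeWarning: Mean of empty slice.
  ret = ret.dtype.type(ret / rcount)
<stdin>:22: RuntimeWarning: Mean of empty slice.
```

```bash
python3 - <<'E'
import pickle;from h import *
t=pickle.load(open("top0.pkl","rb"));s=pickle.load(open("scene0.pkl","rb"))
for n,c,box in(("top",t,(190,158,215,186)),("scene",s,(283,156,304,180))):
    f=c["frame"];h=cv2.cvtColor(f,cv2.COLOR_RGB2HSV)
    x0,y0,x1,y1=box
    m=red(f);o=center(box,((h[...,2]<100)&(m==0)).astype(np.uint8))
    k,l,st,ce=cv2.connectedComponentsWithStats(o)
    for i in range(1,k):
        if st[i,4]>8: print(n,"dark",st[i],ce[i],ray(c,ce[i],182.5))
    print(f[158:184:1,196:204].sum(2) if n=="top" else f[156:172,286:300].sum(2))
g=t["frame"];h=cv2.cvtColor(g,cv2.COLOR_RGB2HSV)
P=cloud(t)
q=center((165,135,245,225),((P[...,2]>40)).astype(np.uint8));print("tank all",cv2.minEnclosingCircle(P[q>0][:,:2].astype(np.float32)))
# red incl tick hull: all pixels with z>174
q=center((185,150,222,195),(P[...,2]>172).astype(np.uint8));print("head",q.sum(),cv2.minAreaRect(P[q>0][:,:2].astype(np.float32)),P[q>0].mean(0))
a=g[165:245,275:380];cv2.imwrite("pics/tray0.png",cv2.resize(a,None,fx=7,fy=7,interpolation=cv2.INTER_CUBIC)[:,:,::-1])
E
```

```text
top dark [196 166  11  11  84] [200.8452381 170.75     ] [[575.99195926 150.80880416 182.5       ]]
top dark [197 166  18  20 139] [209.05755396 178.89208633] [[553.76200329 129.04933234 182.5       ]]
[[423 438 443 449 454 452 447 449]
 [450 446 451 442 438 425 428 420]
 [434 428 425 400 365 362 344 357]
 [365 355 345 319 280 273 276 280]
 [282 264 272 248 238 224 234 229]
 [238 235 234 224 238 229 232 227]
 [225 226 235 225 226 238 243 246]
 [231 229 220 204 205 195 200 214]
 [219 213 191 170 147 152 150 172]
 [216 184 139 134 112 129 121 134]
 [188 162 122 114 106 119 108 117]
 [166 121 111 123 109 115 110 117]
 [160 119 102 113 121 112 112 114]
 [152 102 119 117 116 109 104 119]
 [154 122 105 110 104 109 119 119]
 [168 122 116 108 115 119 111 120]
 [198 151 131 119 108 116 125 127]
 [219 204 168 148 124 123 124 136]
 [232 242 237 245 206 170 171 187]
 [243 252 308 363 311 242 206 230]
 [237 268 346 406 369 280 232 247]
 [225 264 352 404 339 263 237 226]
 [226 256 344 347 297 245 211 212]
 [258 234 270 265 224 206 190 183]
 [307 268 245 227 199 176 175 178]
 [361 342 323 276 236 2
[... 683 characters left out ...]
 249 308]
 [222 208 140  78  77  67  53  81  74  71  89 179 241 297]
 [218 233 172 137 112 105  90  57  86  96 143 191 228 283]
 [222 234 243 214 192 163 137 130 139 170 195 221 243 277]
 [197 237 245 247 262 231 193 203 207 212 226 225 217 273]
 [193 211 237 246 261 248 231 244 226 248 237 230 224 269]
 [166 186 192 228 224 229 230 219 221 217 223 211 207 227]
 [156 162 156 159 176 205 193 199 207 207 201 187 195 215]
 [150 171 149 138 164 173 165 175 169 183 174 174 182 216]]
tank all ((547.26806640625, 156.8245391845703), 155.71360778808594)
head 331 ((530.1317749023438, 97.6823959350586), (200.02896118164062, 58.1378059387207), 48.553680419921875) [574.83103273 149.64649931 197.01618467]
```

View pics/tray0.png

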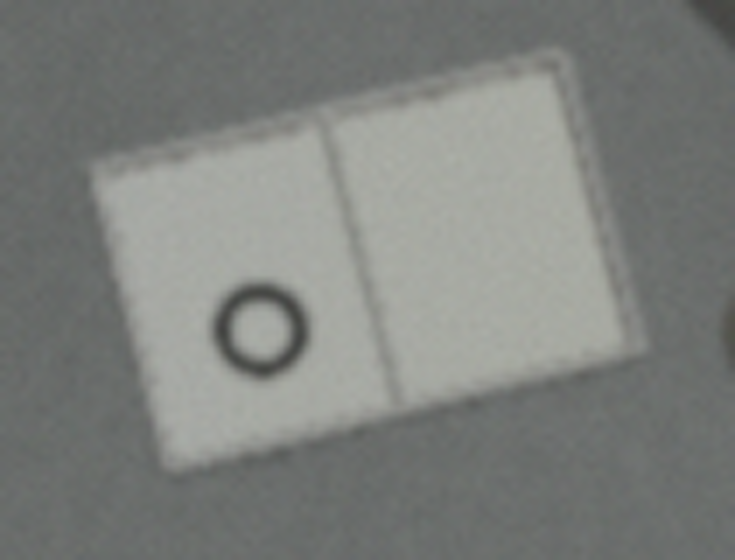

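The tray crop shows the seal in the left compartment at crop (260,330). The right compartment is empty, with floor corners (330,115), (555,70), (620,345), (400,405). Cap head is at about (576.3,151.3) with yaw about -12.8°.

```bash
cat >> h.py <<'E'
def delta(target,yaw_deg=None):
    """tool-frame shift (mm) and turn (deg rotvec) to bring TCP to target, pointing down, tool y at world yaw"""
    from cell import status
    s=status.read_state();R=Ro.from_quat(s["ee_rot"]);M=R.as_matrix()
    sh=M.T@(np.asarray(target)-s["position"]);cy=np.degrees(np.arctan2(M[1,1],M[0,1]))
    if yaw_deg is None: yaw_deg=cy
    a=np.radians(yaw_deg);y=np.array([np.cos(a),np.sin(a),0]);z=np.array([0,0,-1.]);x=np.cross(y,z)
    w=(R.inv()*Ro.from_matrix(np.c_[x,y,z])).as_rotvec(degrees=True)
    print("shift mm",sh.round(2),"turn deg",w.round(2),"tool-y yaw",round(cy,2),"q",s["qpos"].round(2),"F",s["force"].round(2),"T",s["wrist_torque"].round(3),"open",round(s["opening"],1),"t",round(s["clock"],2),"pos",s["position"].round(2))
E
python3 - <<'E'
import pickle;from h import *
t=pickle.load(open("top0.pkl","rb"))
q=np.array([[330,115],[555,70],[620,345],[400,405]])/7+[275-.43,165-.43]
p=ray(t,q,4);print(p,p.mean(0))
delta([576.3,151.3,235]);delta([576.3,151.3,235],-102.8)
E
```

```text
[[ 560.18114322 -208.54334932    4.        ]
 [ 578.93326478 -310.73479471    4.        ]
 [ 455.39869405 -334.72880635    4.        ]
 [ 430.59157966 -235.32927697    4.        ]] [ 506.27617043 -272.33405684    4.        ]
shift mm [-469.39 -282.23  -43.85] turn deg [-0.14  0.01  0.  ] tool-y yaw 66.7 q [-1.26  0.38  0.04  1.6  -0.02  1.16 -0.05] F [ 1.32 -0.44  0.89] T [-0.03   0.017  0.035] open 85.4 t 0.1 pos [256.8  596.09 190.42]
shift mm [-469.39 -282.23  -43.85] turn deg [-1.000e-02  2.000e-01  1.695e+02] tool-y yaw 66.7 q [-1.26  0.38  0.04  1.6  -0.02  1.16 -0.05] F [ 1.32 -0.44  0.89] T [-0.03   0.017  0.035] open 85.4 t 0.1 pos [256.8  596.09 190.42]
```

```bash
python3 -m crank '{"linear":[[0,0,-0.045],[-0.039,-0.0235,0],[-0.039,-0.0235,0],[-0.039,-0.0235,0],[-0.039,-0.0235,0],[-0.039,-0.0235,0],[-0.039,-0.0235,0],[-0.039,-0.0235,0],[-0.039,-0.0235,0],[-0.039,-0.0235,0],[-0.039,-0.0235,0],[-0.02,-0.012,0]],"twist":[[0,0,0],[0,0,0],[0,0,0],[0,0,0],[0,0,0],[0,0,0],[0,0,0],[0,0,0],[0,0,0],[0,0,0],[0,0,0],[0,0,0]],"claw":[0.0854,0.0854,0.0854,0.0854,0.0854,0.0854,0.0854,0.0854,0.0854,0.0854,0.0854,0.0854]}' 60; python3 -c "
from h import *
delta([576.3,151.3,235],-102.8)"
```

```text
clock: 1.3
position: [539.0, 196.5, 229.6]
ee_rot: [0.194, 0.981, -0.006, -0.004]
force: [-0.8, 0.6, 0.5]
opening: 85.3
shift mm [-51.71 -27.67  -5.39] turn deg [ -0.6    1.05 170.4 ] tool-y yaw 67.61 q [-0.71  0.22  0.33  1.75 -0.07  1.2   0.82] F [-0.84  0.56  0.48] T [-0.014  0.026 -0.054] open 85.3 t 1.3 pos [538.98 196.53 229.57]
```

```bash
python3 -m crank '{"linear":[[-0.03,-0.015,-0.005],[-0.02,-0.012,0],[0,0,0],[0,0,0],[0,0,0],[0,0,0],[0,0,0],[0,0,0],[0,0,0],[0,0,0],[0,0,0],[0,0,0],[0,0,0],[0,0,0],[0,0,0],[0,0,0],[0,0,0],[0,0,0],[0,0,0],[0,0,0]],"twist":[[0,0,0],[0,0,0],[0,0,8.5],[0,0,8.5],[0,0,8.5],[0,0,8.5],[0,0,8.5],[0,0,8.5],[0,0,8.5],[0,0,8.5],[0,0,8.5],[0,0,8.5],[0,0,8.5],[0,0,8.5],[0,0,8.5],[0,0,8.5],[0,0,8.5],[0,0,8.5],[0,0,8.5],[0,0,8.5]],"claw":[0.0854,0.0854,0.0854,0.0854,0.0854,0.0854,0.0854,0.0854,0.0854,0.0854,0.0854,0.0854,0.0854,0.0854,0.0854,0.0854,0.0854,0.0854,0.0854,0.0854]}' 60; python3 -c "
from h import *
delta([576.3,151.3,235],-102.8)"
```

```text
clock: 3.3
position: [568.5, 138.3, 221.4]
ee_rot: [1.0, 0.023, -0.017, 0.01]
force: [1.1, 0.5, 0.3]
opening: 85.7
shift mm [  7.96 -12.35 -14.12] turn deg [ 1.38  1.8  15.44] tool-y yaw -87.34 q [-0.95  0.32  0.78  1.72 -0.23  1.23 -1.64] F [1.06 0.47 0.35] T [-0.021 -0.031  0.029] open 85.7 t 3.3 pos [568.46 138.3  221.41]
```

```bash
python3 -m crank '{"linear":[[0.008,-0.012,-0.014],[0,0,0],[0,0,0]],"twist":[[1.4,1.8,5],[0,0,8],[0,0,2.5]],"claw":[0.0854,0.0854,0.0854]}' 60; python3 -c "
from h import *
delta([576.3,151.3,235],-102.8)"
```

```text
clock: 3.6
position: [574.6, 151.2, 232.9]
ee_rot: [0.993, -0.119, -0.003, -0.001]
force: [-0.5, 0.1, 0.0]
opening: 85.3
shift mm [ 1.67 -0.48 -2.12] turn deg [-0.06  0.33 -0.83] tool-y yaw -103.63 q [-1.    0.32  0.83  1.72 -0.25  1.22 -1.92] F [-0.45  0.14  0.01] T [ 0.006 -0.01  -0.019] open 85.3 t 3.6 pos [574.55 151.23 232.89]
```

```bash
python3 -m crank '{"linear":[[0.0015,-0.0005,0.02],[0,0,0.02],[0,0,0]],"twist":[[0,0.3,-0.8],[0,0,0],[0,0,0]],"claw":[0.0854,0.0854,0.0854]}' 60; python3 - <<'E'
from h import *
from cell import vision
delta([576.3,151.3,150],-102.8)
out=[]
for n,b in(("scene",(245,120,345,200)),("top",(155,125,255,205))):
    c=vision.read_camera(n);x0,y0,x1,y1=b
    out.append(cv2.resize(c["frame"][y0:y1,x0:x1],None,fx=4,fy=4,interpolation=cv2.INTER_CUBIC))
cv2.imwrite("pics/hover.png",np.hstack(out)[:,:,::-1])
E
```

```text
clock: 3.9
position: [575.5, 152.2, 191.4]
ee_rot: [0.994, -0.111, -0.0, -0.001]
force: [0.7, 1.0, 0.1]
opening: 85.3
shift mm [ 1.03  0.8  41.44] turn deg [-0.08  0.05  0.02] tool-y yaw -102.78 q [-0.98  0.36  0.81  1.76 -0.29  1.14 -1.88] F [0.67 0.96 0.13] T [0.047 0.06  0.026] open 85.3 t 3.9 pos [575.5  152.24 191.44]
```

View pics/hover.png

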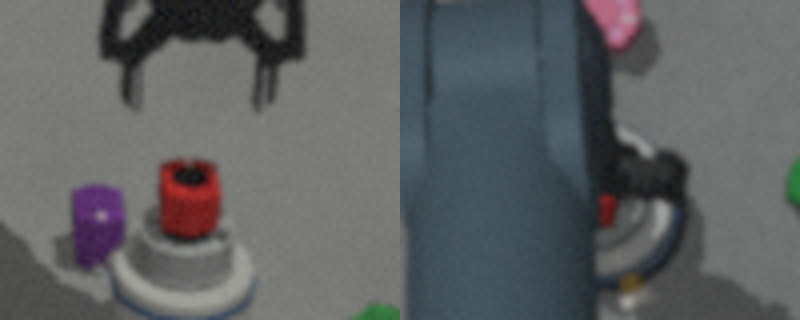

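```bash
python3 - <<'E'
from h import *
from cell import vision
c=vision.read_camera("scene")
for X in([575.5,152.2,204],[576.3,151.3,182],[576.3,151.3,165]): print(proj(c,X))
f=c["frame"];m=center((280,155,305,180),red(f));v,u=np.nonzero(m)
for r in range(159,179,2):
    w=u[v==r]; print(r,w.min() if len(w) else 0,w.max() if len(w) else 0,end="; ")
for r in range(140,148,2):
    w=np.nonzero(f[r,265:320].sum(1)<200)[0]+265;print(r,w)
E
```

```text
[292.62847856 158.10619344]
[291.92365131 164.37990792]
[291.54218126 169.01207267]
159 0 0; 161 287 296; 163 286 297; 165 286 298; 167 286 298; 169 286 299; 171 286 298; 173 286 298; 175 286 298; 177 286 297; 140 [276 277 309 313]
142 [276 277 309 312 313]
144 [276 277 309]
146 []
```

```bash
python3 - <<'E'
from h import *
from cell import vision
c=vision.read_camera("scene");P=cloud(c)
for r in range(136,150,2):
    for cols in ((274,281),(307,314)):
        q=[P[r,k].round(0) for k in range(*cols) if P[r,k][0]<620 and P[r,k][2]>150]
        print(r,cols,len(q),np.median(q,axis=0) if q else None)
m=center((280,155,305,182),red(c["frame"]));q=P[m>0];q=q[q[:,2]>178];print(q.mean(0))
# black gripper points
q=P[(P[...,2]>180)&(abs(P[...,0]-576)<80)&(abs(P[...,1]-152)<90)&(P[...,2]<280)]
for z in range(180,280,8):
    w=q[(q[:,2]>=z)&(q[:,2]<z+8)]
    if len(w):print(z,len(w),w.min(0).round(),w.max(0).round())
E
```

```text
136 (274, 281) 5 [576. 102. 286.]
136 (307, 314) 4 [593.5 197.5 285. ]
138 (274, 281) 5 [573. 103. 279.]
138 (307, 314) 4 [597.5 197.5 280. ]
140 (274, 281) 5 [569. 105. 270.]
140 (307, 314) 5 [597. 198. 274.]
142 (274, 281) 5 [573. 105. 265.]
142 (307, 314) 5 [600. 196. 268.]
144 (274, 281) 5 [576. 103. 260.]
144 (307, 314) 5 [597. 197. 260.]
146 (274, 281) 3 [575. 107. 252.]
146 (307, 314) 3 [596. 195. 253.]
148 (274, 281) 0 None
148 (307, 314) 0 None
[609.89106163 139.22357452 198.13038941]
180 135 [549. 129. 180.] [610. 177. 186.]
244 8 [574. 104. 249.] [600. 197. 252.]
252 21 [570.  99. 252.] [600. 204. 260.]
260 23 [568.  98. 261.] [601. 207. 268.]
268 27 [568.  99. 268.] [600. 207. 275.]
276 12 [568.  97. 276.] [599. 205. 279.]
```

```bash
python3 - <<'E'
from h import *
import pickle
delta([576.3,151.3,150],-102.8)
c=pickle.load(open("scene0.pkl","rb"));P=cloud(c)
print(proj(c,[256.8,596,190]))
q=P[(P[...,2]>150)&(abs(P[...,0]-257)<90)&(abs(P[...,1]-596)<90)&(P[...,2]<300)]
for z in range(150,300,10):
    w=q[(q[:,2]>=z)&(q[:,2]<z+10)]
    if len(w):print(z,len(w),w.min(0).round(),w.max(0).round())
cv2.imwrite("pics/g0.png",cv2.resize(c["frame"][30:110,340:430],None,fx=6,fy=6,interpolation=cv2.INTER_CUBIC)[:,:,::-1])
E
```

```text
shift mm [-2.38  2.   45.37] turn deg [-0.31 -0.31 -0.  ] tool-y yaw -102.8 q [-0.98  0.36  0.81  1.76 -0.28  1.14 -1.88] F [-0.21  0.08  0.39] T [-0.004  0.002 -0.048] open 85.8 t 4.1 pos [578.77 152.54 195.39]
[378.10852285 102.76849642]
240 9 [243. 550. 242.] [291. 642. 250.]
250 19 [238. 546. 250.] [287. 644. 259.]
260 26 [238. 542. 260.] [289. 646. 270.]
270 22 [234. 546. 271.] [289. 648. 280.]
280 26 [238. 539. 280.] [289. 654. 290.]
290 64 [225. 527. 290.] [301. 661. 300.]
```

View pics/g0.png

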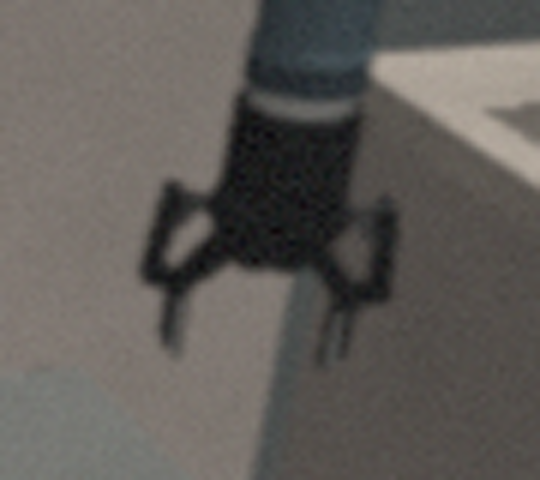

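By depth and pixels, the scene view puts the open fingertips at z≈250, about 55 mm above the reported TCP. That disagrees with the tool description. I'll descend partway, let it settle, and look again.

```bash
python3 -m crank '{"linear":[[-0.002,0.001,0.015],[0,0,0.01],[0,0,0],[0,0,0]],"twist":[[0,0,0],[0,0,0],[0,0,0],[0,0,0]],"claw":[0.0854,0.0854,0.0854,0.0854]}' 60; python3 - <<'E'
from h import *
from cell import vision
delta([576.3,151.3,150],-102.8)
c=vision.read_camera("scene");P=cloud(c)
delta([576.3,151.3,150],-102.8)
q=P[(P[...,2]>170)&(abs(P[...,0]-576)<80)&(abs(P[...,1]-152)<90)&(P[...,2]<280)]
for z in range(170,280,8):
    w=q[(q[:,2]>=z)&(q[:,2]<z+8)]
    if len(w):print(z,len(w),w.min(0).round(),w.max(0).round())
cv2.imwrite("pics/hover2.png",cv2.resize(c["frame"][110:200,245:345],None,fx=6,fy=6,interpolation=cv2.INTER_CUBIC)[:,:,::-1])
E
```

```text
clock: 4.5
position: [578.0, 152.3, 170.3]
ee_rot: [0.994, -0.112, 0.004, -0.003]
force: [-0.1, -0.4, 0.7]
opening: 85.5
shift mm [-1.56  1.5  20.26] turn deg [-0.44 -0.46 -0.01] tool-y yaw -102.81 q [-0.97  0.38  0.8   1.79 -0.31  1.09 -1.86] F [-0.12 -0.39  0.72] T [-0.027 -0.016 -0.029] open 85.5 t 4.5 pos [577.96 152.3  170.28]
shift mm [-1.38  1.48 20.18] turn deg [-0.43 -0.44 -0.01] tool-y yaw -102.8 q [-0.97  0.38  0.8   1.79 -0.31  1.09 -1.86] F [-0.16 -0.72  0.3 ] T [0.015 0.083 0.026] open 85.3 t 4.55 pos [577.79 152.32 170.2 ]
170 35 [565. 126. 171.] [607. 169. 178.]
178 148 [547. 127. 178.] [607. 177. 186.]
186 2 [561. 137. 186.] [589. 163. 186.]
218 2 [575. 105. 224.] [588. 195. 225.]
226 18 [570. 100. 226.] [600. 204. 234.]
234 30 [558.  98. 234.] [601. 206. 242.]
242 21 [558.  99. 243.] [601. 205. 250.]
250 25 [558.  99. 250.] [600. 205. 258.]
258 23 [569.  96. 258.] [599. 209. 265.]
266 50 [558.  80. 266.] [604. 218. 274.]
274 72 [555.  79. 274.] [607. 221. 280.]
```

View pics/hover2.png

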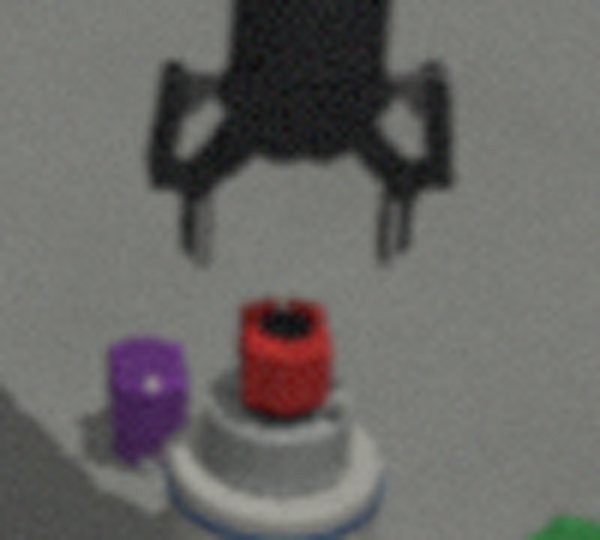

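The picture shows the tips at crop (200,262) and (388,262), and the cap top at crop (285,318). So the fingers really are about 54 mm above the reported TCP when open. I'll go by the images for height and keep descending in steps.

```bash
python3 -m crank '{"linear":[[-0.0015,0.001,0.015],[0,0,0.015],[0,0,0.01],[0,0,0],[0,0,0]],"twist":[[-0.4,-0.4,0],[0,0,0],[0,0,0],[0,0,0],[0,0,0]],"claw":[0.0854,0.0854,0.0854,0.0854,0.0854]}' 60; cat >> h.py <<'E'
def look(name,box=(245,110,345,200)):
    from cell import vision
    c=vision.read_camera("scene");P=cloud(c)
    q=P[(P[...,2]>140)&(abs(P[...,0]-576)<80)&(abs(P[...,1]-152)<90)&(P[...,2]<250)]
    for z in range(140,250,8):
        w=q[(q[:,2]>=z)&(q[:,2]<z+8)]
        if len(w):print(z,len(w),w.min(0).round(),w.max(0).round())
    x0,y0,x1,y1=box
    cv2.imwrite(name,cv2.resize(c["frame"][y0:y1,x0:x1],None,fx=6,fy=6,interpolation=cv2.INTER_CUBIC)[:,:,::-1])
E
python3 -c "
from h import *
delta([576.3,151.3,110],-102.8)
look('pics/hover3.png')"
```

```text
clock: 5.05
position: [575.8, 151.7, 125.9]
ee_rot: [0.994, -0.111, -0.0, 0.0]
force: [-0.5, -0.0, -0.2]
opening: 85.6
shift mm [ 0.6   0.31 15.92] turn deg [0.05 0.04 0.01] tool-y yaw -102.79 q [-0.94  0.44  0.77  1.82 -0.35  1.03 -1.83] F [-0.54 -0.   -0.15] T [-0.049  0.008  0.024] open 85.6 t 5.05 pos [575.8  151.74 125.92]
140 11 [584. 117. 140.] [610. 172. 148.]
148 27 [572. 128. 148.] [607. 169. 156.]
156 32 [569. 129. 157.] [608. 170. 164.]
164 38 [569. 127. 164.] [610. 170. 172.]
172 43 [548. 127. 172.] [607. 172. 180.]
180 146 [549.  99. 180.] [607. 203. 188.]
188 21 [557.  99. 189.] [598. 205. 196.]
196 19 [568.  99. 196.] [599. 205. 203.]
204 25 [567.  98. 205.] [598. 205. 211.]
212 24 [569.  98. 212.] [598. 205. 220.]
220 37 [566.  83. 220.] [604. 220. 228.]
228 88 [549.  79. 228.] [604. 222. 236.]
236 75 [547.  78. 236.] [604. 220. 244.]
244 85 [553.  80. 244.] [604. 219. 250.]
```

View pics/hover3.png

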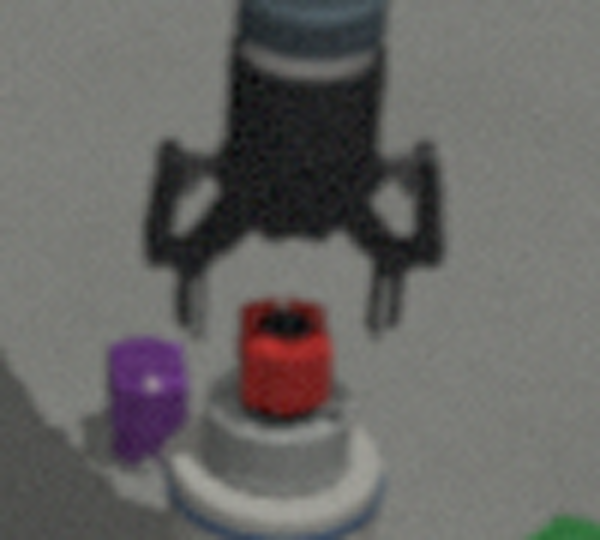

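Fingers are now centred on the cap (tip midpoint and cap both at crop column 286). I'll descend another 18 mm and close.

```bash
python3 -m crank '{"linear":[[0.0005,0,0.01],[0,0,0.008],[0,0,0],[0,0,0]],"twist":[[0,0,0],[0,0,0],[0,0,0],[0,0,0]],"claw":[0.0854,0.0854,0.0854,0.0854]}' 60; python3 -c "
from h import *
delta([576.3,151.3,108],-102.8)
look('pics/hover4.png')"
```

```text
clock: 5.5
position: [577.0, 151.8, 107.2]
ee_rot: [0.994, -0.111, 0.0, -0.0]
force: [0.6, 0.2, 0.6]
opening: 85.4
shift mm [-0.55  0.67 -0.77] turn deg [-0.01 -0.03  0.01] tool-y yaw -102.79 q [-0.93  0.46  0.76  1.83 -0.37  0.99 -1.81] F [0.56 0.19 0.56] T [ 0.01   0.013 -0.013] open 85.4 t 5.5 pos [576.98 151.84 107.23]
140 13 [588. 134. 140.] [607. 165. 148.]
148 25 [581. 129. 149.] [606. 168. 155.]
156 38 [576. 108. 156.] [611. 198. 164.]
164 50 [561. 100. 164.] [610. 205. 172.]
172 75 [550.  98. 172.] [607. 207. 180.]
180 151 [549.  99. 180.] [607. 206. 188.]
188 19 [569.  98. 189.] [599. 205. 195.]
196 19 [571.  95. 196.] [600. 214. 204.]
204 55 [557.  81. 204.] [607. 223. 212.]
212 77 [554.  79. 212.] [606. 222. 219.]
220 91 [550.  81. 220.] [607. 220. 228.]
228 90 [553.  80. 228.] [609. 221. 236.]
236 75 [552.  84. 236.] [605. 220. 244.]
244 72 [568.  83. 244.] [606. 219. 250.]
```

View pics/hover4.png

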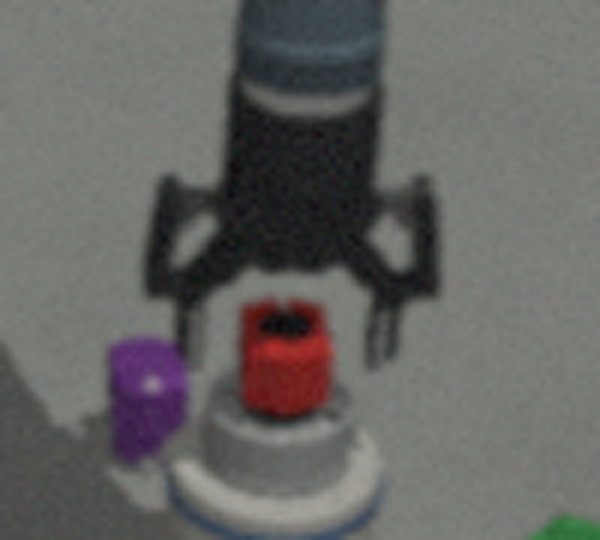

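```bash
python3 -m crank '{"linear":[[0,0,0],[0,0,0],[0,0,0],[0,0,0],[0,0,0],[0,0,0],[0,0,0],[0,0,0]],"twist":[[0,0,0],[0,0,0],[0,0,0],[0,0,0],[0,0,0],[0,0,0],[0,0,0],[0,0,0]],"claw":[0.03,0.03,0.03,0.03,0.03,0.03,0.03,0.03]}' 60; python3 -c "
from h import *
delta([576.3,151.3,108],-102.8)
look('pics/grip.png')"
```

```text
clock: 6.35
position: [577.5, 151.9, 108.2]
ee_rot: [0.994, -0.111, 0.001, -0.001]
force: [0.3, -0.6, -0.9]
opening: 42.9
shift mm [-1.02  0.89  0.25] turn deg [-0.07 -0.09  0.02] tool-y yaw -102.78 q [-0.93  0.46  0.76  1.83 -0.37  0.99 -1.81] F [ 0.26 -0.61 -0.94] T [-0.014 -0.008 -0.047] open 42.9 t 6.35 pos [577.49 151.95 108.25]
140 9 [581. 136. 140.] [604. 189. 145.]
148 31 [573. 123. 151.] [608. 178. 156.]
156 42 [575. 118. 156.] [608. 185. 164.]
164 52 [575. 117. 164.] [608. 187. 172.]
172 66 [558. 117. 172.] [608. 186. 180.]
180 149 [550. 120. 180.] [607. 185. 188.]
188 24 [571. 117. 188.] [598. 194. 196.]
196 55 [561.  99. 196.] [601. 202. 204.]
204 57 [556.  96. 204.] [603. 205. 212.]
212 47 [556.  93. 212.] [606. 205. 220.]
220 71 [556.  93. 220.] [603. 209. 228.]
228 67 [564.  90. 228.] [605. 212. 236.]
236 77 [565.  88. 236.] [606. 216. 244.]
244 81 [552.  86. 244.] [605. 216. 250.]
```

View pics/grip.png

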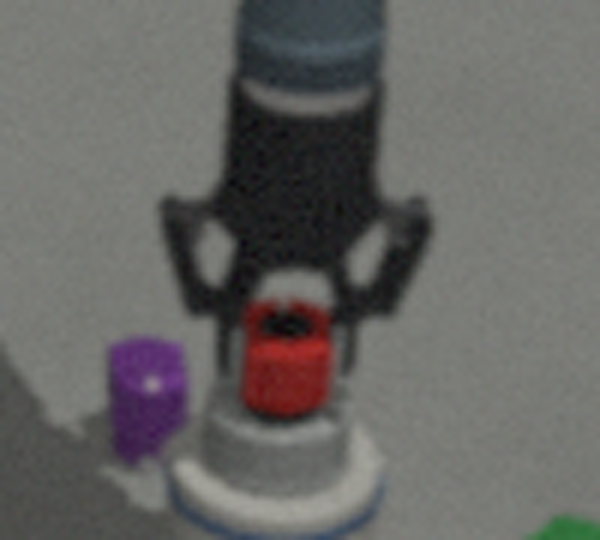

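The cap is gripped, with the fingers on both flats and the tips about 15 mm above the rim. Now I'll turn counter-clockwise (negative about tool z) by feel.

```bash
python3 -m crank '{"linear":[[0,0,0],[0,0,0],[0,0,0]],"twist":[[0,0,-1.5],[0,0,-1.5],[0,0,-1.5]],"claw":[0.03,0.03,0.03]}' 60; python3 -c "
from h import *
delta([577,152,108])"
```

```text
clock: 6.7
position: [577.5, 152.0, 108.2]
ee_rot: [0.998, -0.07, 0.001, -0.001]
force: [-0.1, -0.4, -0.6]
opening: 43.4
shift mm [-0.52  0.11  0.24] turn deg [-0.07 -0.1  -0.  ] tool-y yaw -97.97 q [-0.92  0.45  0.74  1.83 -0.36  0.99 -1.74] F [-0.14 -0.41 -0.58] T [ 0.053  0.01  -0.07 ] open 43.4 t 6.7 pos [577.53 152.04 108.24]
```

```bash
python3 -m crank '{"linear":[[0,0,0],[0,0,0],[0,0,0],[0,0,0]],"twist":[[0,0,-1.5],[0,0,-1.5],[0,0,-1],[0,0,-1]],"claw":[0.03,0.03,0.03,0.03]}' 60; python3 -c "
from h import *
delta([577,152,108])"
python3 -m crank '{"linear":[[0,0,0],[0,0,0],[0,0,0]],"twist":[[0,0,-1],[0,0,-1],[0,0,-1]],"claw":[0.03,0.03,0.03]}' 60; python3 -c "
from h import *
delta([577,152,108])"
```

```text
clock: 7.1
position: [577.5, 152.1, 108.2]
ee_rot: [1.0, -0.022, 0.001, -0.001]
force: [0.3, 0.2, 0.0]
opening: 43.3
shift mm [-0.54  0.11  0.24] turn deg [-0.08 -0.11 -0.  ] tool-y yaw -92.5 q [-0.9   0.45  0.72  1.83 -0.35  0.99 -1.65] F [0.27 0.23 0.04] T [ 0.024  0.002 -0.108] open 43.3 t 7.1 pos [577.54 152.09 108.24]
clock: 7.4
position: [577.5, 152.1, 108.2]
ee_rot: [1.0, 0.007, 0.001, -0.001]
force: [0.0, -0.3, 0.1]
opening: 43.4
shift mm [-0.53  0.14  0.24] turn deg [-0.08 -0.11 -0.  ] tool-y yaw -89.23 q [-0.89  0.45  0.7   1.83 -0.34  0.99 -1.6 ] F [ 0.01 -0.32  0.1 ] T [-0.001  0.017 -0.069] open 43.4 t 7.4 pos [577.53 152.15 108.24]
```

```bash
python3 -m crank '{"linear":[[0,0,0],[0,0,0],[0,0,0]],"twist":[[0,0,-1],[0,0,-1],[0,0,-1]],"claw":[0.03,0.03,0.03]}' 60; python3 -c "
from h import *
delta([577,152,108])"
```

```text
clock: 7.7
position: [577.5, 152.2, 108.3]
ee_rot: [0.999, 0.035, 0.001, -0.001]
force: [-0.8, 0.3, -0.1]
opening: 43.0
shift mm [-0.56  0.16  0.26] turn deg [-0.07 -0.12 -0.  ] tool-y yaw -85.96 q [-0.88  0.44  0.69  1.83 -0.33  0.99 -1.55] F [-0.8   0.26 -0.09] T [ 0.022 -0.009 -0.012] open 43.0 t 7.7 pos [577.55 152.2  108.26]
```

```bash
python3 -m crank '{"linear":[[0,0,0],[0,0,0],[0,0,0]],"twist":[[0,0,-1],[0,0,-1],[0,0,-1]],"claw":[0.03,0.03,0.03]}' 60; python3 -c "
from h import *
delta([577,152,108])"
```

```text
clock: 8.0
position: [577.5, 152.2, 108.2]
ee_rot: [0.998, 0.064, 0.001, -0.001]
force: [0.0, 0.7, -0.1]
opening: 43.1
shift mm [-0.53  0.12  0.23] turn deg [-0.07 -0.11 -0.  ] tool-y yaw -82.69 q [-0.87  0.44  0.68  1.83 -0.33  0.99 -1.5 ] F [ 0.    0.67 -0.1 ] T [ 0.07   0.097 -0.083] open 43.1 t 8.0 pos [577.51 152.18 108.23]
```

```bash
python3 -m crank '{"linear":[[0,0,0],[0,0,0],[0,0,0]],"twist":[[0,0,-1],[0,0,-1],[0,0,-1]],"claw":[0.03,0.03,0.03]}' 60; python3 -c "
from h import *
delta([577,152,108])
look('pics/turn1.png')"
```

```text
clock: 8.3
position: [577.5, 152.3, 108.2]
ee_rot: [0.996, 0.092, 0.001, -0.001]
force: [-0.2, 0.0, 0.1]
opening: 43.0
shift mm [-0.55  0.15  0.22] turn deg [-0.06 -0.12 -0.  ] tool-y yaw -79.41 q [-0.86  0.44  0.67  1.83 -0.32  0.98 -1.45] F [-0.16  0.02  0.07] T [0.053 0.039 0.006] open 43.0 t 8.3 pos [577.51 152.25 108.22]
140 12 [581. 134. 140.] [602. 162. 147.]
148 27 [585. 125. 148.] [607. 177. 156.]
156 38 [576. 120. 156.] [606. 189. 164.]
164 53 [575. 118. 164.] [608. 189. 172.]
172 48 [577. 118. 172.] [609. 187. 180.]
180 139 [552. 118. 180.] [607. 186. 188.]
188 27 [568. 108. 188.] [595. 204. 196.]
196 63 [563.  99. 196.] [600. 206. 204.]
204 67 [555.  95. 204.] [602. 210. 212.]
212 61 [556.  95. 212.] [604. 213. 220.]
220 77 [557.  94. 220.] [603. 216. 228.]
228 70 [561.  90. 228.] [601. 218. 236.]
236 77 [569.  89. 236.] [601. 219. 244.]
244 73 [570.  87. 244.] [606. 218. 250.]
```

View pics/turn1.png

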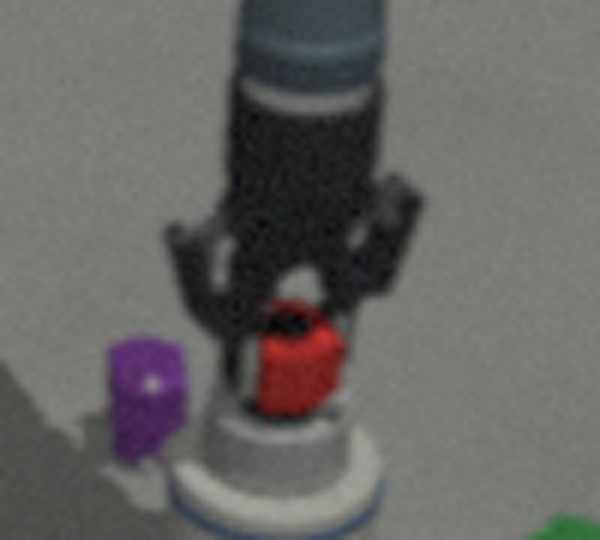

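The cap turns with the fingers, and I've gone 23° so far. Continuing.

```bash
python3 -m crank '{"linear":[[0,0,0],[0,0,0],[0,0,0]],"twist":[[0,0,-1],[0,0,-1],[0,0,-1]],"claw":[0.03,0.03,0.03]}' 60; python3 -c "
from h import *
delta([577,152,108])"
```

```text
clock: 8.65
position: [577.5, 152.2, 108.2]
ee_rot: [0.993, 0.121, 0.001, -0.001]
force: [0.4, 0.1, -0.8]
opening: 43.3
shift mm [-0.53  0.11  0.23] turn deg [-0.06 -0.12 -0.  ] tool-y yaw -76.14 q [-0.85  0.43  0.65  1.83 -0.31  0.98 -1.4 ] F [ 0.36  0.12 -0.77] T [ 0.032 -0.005 -0.069] open 43.3 t 8.65 pos [577.49 152.23 108.23]
```

```bash
python3 -m crank '{"linear":[[0,0,0],[0,0,0],[0,0,0]],"twist":[[0,0,-1],[0,0,-1],[0,0,-1]],"claw":[0.03,0.03,0.03]}' 60; python3 -c "
from h import *
delta([577,152,108])"
```

```text
clock: 8.95
position: [577.5, 152.2, 108.2]
ee_rot: [0.989, 0.149, 0.001, -0.001]
force: [-0.2, 1.1, -0.1]
opening: 43.3
shift mm [-0.55  0.06  0.23] turn deg [-0.05 -0.13 -0.  ] tool-y yaw -72.87 q [-0.84  0.43  0.64  1.83 -0.31  0.98 -1.35] F [-0.2   1.1  -0.15] T [ 0.002  0.005 -0.005] open 43.3 t 8.95 pos [577.51 152.22 108.23]
```

```bash
python3 -m crank '{"linear":[[0,0,0],[0,0,0],[0,0,0]],"twist":[[0,0,-1],[0,0,-1],[0,0,-1]],"claw":[0.03,0.03,0.03]}' 60; python3 -c "
from h import *
delta([577,152,108])"
```

```text
clock: 9.25
position: [577.4, 152.4, 108.2]
ee_rot: [0.984, 0.177, 0.001, -0.001]
force: [-1.0, -0.1, 0.2]
opening: 43.3
shift mm [-0.51  0.22  0.23] turn deg [-0.06 -0.12 -0.  ] tool-y yaw -69.63 q [-0.84  0.43  0.63  1.83 -0.3   0.98 -1.29] F [-1.02 -0.15  0.16] T [ 0.034  0.056 -0.256] open 43.3 t 9.25 pos [577.4  152.38 108.23]
```

```bash
python3 -m crank '{"linear":[[0,0,0],[0,0,0]],"twist":[[0,0,-1],[0,0,-1]],"claw":[0.03,0.03]}' 60; python3 -c "
from h import *
delta([577,152,108])"
```

```text
clock: 9.45
position: [577.4, 152.5, 108.2]
ee_rot: [0.981, 0.193, 0.001, -0.001]
force: [-0.8, 1.3, 1.1]
opening: 43.2
shift mm [-0.54  0.31  0.24] turn deg [-0.14 -0.15 -0.  ] tool-y yaw -67.74 q [-0.83  0.42  0.62  1.83 -0.3   0.98 -1.26] F [-0.8   1.27  1.1 ] T [ 0.113  0.117 -1.085] open 43.2 t 9.45 pos [577.38 152.49 108.25]
```

The first stop is met at about tool yaw -69.8°. The torque rose faster than I intended in that last pair of calls, so I'm backing off now.

```bash
python3 -m crank '{"linear":[[0,0,0],[0,0,0]],"twist":[[0,0,2],[0,0,0]],"claw":[0.03,0.03]}' 60; python3 -c "
from h import *
delta([577,152,108])"
```

```text
clock: 9.65
position: [577.4, 152.5, 108.2]
ee_rot: [0.984, 0.177, 0.001, -0.001]
force: [-0.2, -0.2, -0.8]
opening: 43.1
shift mm [-0.49  0.3   0.23] turn deg [-0.14 -0.14 -0.  ] tool-y yaw -69.62 q [-0.83  0.43  0.63  1.83 -0.3   0.98 -1.29] F [-0.25 -0.19 -0.81] T [ 0.08   0.085 -0.225] open 43.1 t 9.65 pos [577.35 152.45 108.23]
```

```bash
python3 -m crank '{"linear":[[0,0,0],[0,0,0.0015],[0,0,0.001]],"twist":[[0,0,1],[0,0,0],[0,0,0]],"claw":[0.03,0.03,0.03]}' 60; python3 -c "
from h import *
delta([577,152,108])"
```

```text
clock: 9.95
position: [577.4, 152.5, 106.7]
ee_rot: [0.985, 0.17, 0.001, -0.001]
force: [-1.4, -0.2, 4.4]
opening: 43.5
shift mm [-0.57  0.29 -1.27] turn deg [-0.14 -0.12 -0.  ] tool-y yaw -70.44 q [-0.84  0.43  0.63  1.83 -0.3   0.98 -1.31] F [-1.43 -0.22  4.44] T [-0.058  0.464 -0.031] open 43.5 t 9.95 pos [577.44 152.47 106.73]
```

```bash
python3 -m crank '{"linear":[[0,0,0.001],[0,0,0.001]],"twist":[[0,0,0],[0,0,0]],"claw":[0.03,0.03]}' 60; python3 -c "
from h import *
delta([577,152,108])"
```

```text
clock: 10.15
position: [577.4, 152.4, 105.6]
ee_rot: [0.985, 0.17, 0.001, -0.002]
force: [-1.9, 0.2, 4.7]
opening: 43.2
shift mm [-0.56  0.23 -2.4 ] turn deg [-0.17 -0.1  -0.  ] tool-y yaw -70.41 q [-0.83  0.43  0.63  1.83 -0.31  0.98 -1.3 ] F [-1.87  0.18  4.7 ] T [-0.056  0.567 -0.023] open 43.2 t 10.15 pos [577.45 152.41 105.6 ]
```

```bash
python3 -m crank '{"linear":[[0,0,0.001],[0,0,0.001],[0,0,0.001]],"twist":[[0,0,0],[0,0,0],[0,0,0]],"claw":[0.03,0.03,0.03]}' 60; python3 -c "
from h import *
delta([577,152,108])"
```

```text
clock: 10.45
position: [577.4, 152.5, 104.0]
ee_rot: [0.985, 0.17, 0.0, -0.002]
force: [-3.1, 0.3, 6.3]
opening: 43.1
shift mm [-0.56  0.27 -3.96] turn deg [-0.23 -0.08 -0.  ] tool-y yaw -70.37 q [-0.83  0.43  0.63  1.83 -0.31  0.98 -1.3 ] F [-3.08  0.27  6.3 ] T [-0.108  0.589 -0.062] open 43.1 t 10.45 pos [577.44 152.46 104.04]
```

```bash
python3 -m crank '{"linear":[[-0.0005,-0.0002,0.0007],[0,0,0.0008],[0,0,0]],"twist":[[0,0,0],[0,0,0],[0,0,0]],"claw":[0.03,0.03,0.03]}' 60; python3 -c "
from h import *
delta([577,152,108])
look('pics/press.png')"
```

```text
clock: 10.75
position: [577.4, 152.5, 104.5]
ee_rot: [0.985, 0.171, 0.001, -0.003]
force: [-2.3, -1.2, 6.1]
opening: 43.6
shift mm [-0.54  0.28 -3.52] turn deg [-0.29 -0.12 -0.  ] tool-y yaw -70.33 q [-0.83  0.43  0.63  1.83 -0.31  0.98 -1.3 ] F [-2.34 -1.17  6.14] T [-0.148  0.658 -0.069] open 43.6 t 10.75 pos [577.42 152.46 104.48]
140 13 [586. 125. 140.] [609. 166. 148.]
148 33 [580. 120. 148.] [608. 178. 156.]
156 44 [582. 119. 156.] [609. 182. 164.]
164 47 [572. 118. 164.] [608. 186. 172.]
172 108 [550. 118. 172.] [609. 190. 180.]
180 60 [556. 121. 180.] [605. 187. 188.]
188 36 [558. 103. 188.] [606. 200. 196.]
196 68 [560. 100. 196.] [607. 208. 204.]
204 50 [550.  96. 204.] [608. 209. 212.]
212 79 [552.  94. 212.] [610. 214. 220.]
220 72 [551.  92. 220.] [610. 215. 228.]
228 68 [559.  89. 228.] [611. 218. 236.]
236 90 [561.  87. 236.] [614. 221. 244.]
244 91 [544.  88. 244.] [609. 220. 250.]
```

View pics/press.png

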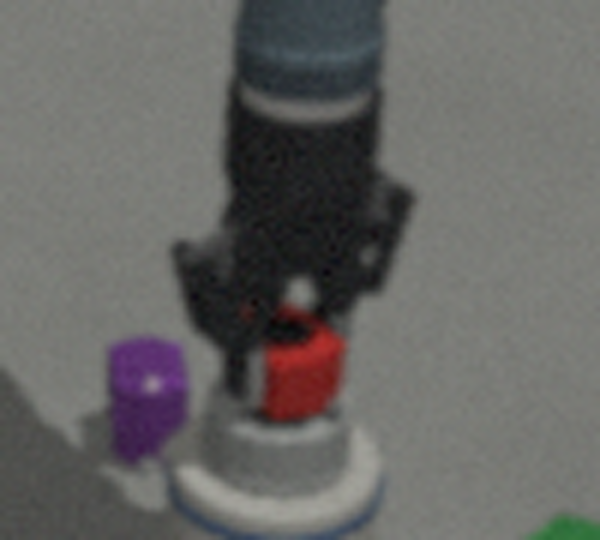

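```bash
python3 -m crank '{"linear":[[0,0,0.0015],[0,0,0.0015],[0,0,0.0012],[0,0,0.001]],"twist":[[0.2,0.1,0],[0,0,0],[0,0,0],[0,0,0]],"claw":[0.03,0.03,0.03,0.03]}' 60; python3 - <<'E'
from h import *
from cell import vision
delta([577,152,108])
c=vision.read_camera("scene");P=cloud(c);f=c["frame"]
delta([577,152,108])
for z in (182,179,176,174): print(z,proj(c,[577,152,z]).round(1))
q=P[(abs(P[...,0]-572)<12)&(abs(P[...,1]-152)<12)&(P[...,2]<188)&(P[...,2]>165)];print(len(q),np.median(q[:,2]),q[:,2].mean())
import pickle
s=pickle.load(open("scene0.pkl","rb"));P=cloud(s);q=P[(abs(P[...,0]-572)<12)&(abs(P[...,1]-152)<12)&(P[...,2]<188)&(P[...,2]>165)];print(len(q),np.median(q[:,2]),q[:,2].mean())
E
```

```text
clock: 11.2
position: [577.5, 152.5, 102.5]
ee_rot: [0.985, 0.171, 0.001, -0.006]
force: [-2.9, -0.5, 7.4]
opening: 43.3
shift mm [-0.61  0.3  -5.54] turn deg [-0.62 -0.18 -0.  ] tool-y yaw -70.27 q [-0.83  0.43  0.63  1.83 -0.32  0.97 -1.29] F [-2.93 -0.52  7.43] T [-0.191  0.817 -0.07 ] open 43.3 t 11.2 pos [577.47 152.55 102.47]
shift mm [-0.63  0.34 -5.56] turn deg [-0.62 -0.18 -0.  ] tool-y yaw -70.26 q [-0.83  0.43  0.63  1.83 -0.32  0.97 -1.29] F [-2.55 -0.47  7.97] T [-0.223  0.825 -0.032] open 43.5 t 11.25 pos [577.48 152.6  102.45]
182 [292.2 164.5]
179 [292.1 165.3]
176 [292.1 166.1]
174 [292.  166.7]
26 177.98549857892885 177.7894320702578
29 183.12441134760059 183.43322866462896
```

The top face dropped 5.2 mm by depth, matching the TCP, so the cap hasn't slipped in the grip. It's pressed 5.7 mm. Next I'll turn past the stop while holding it down.

```bash
python3 -m crank '{"linear":[[0,0,0.0007],[0,0,0.0007]],"twist":[[-0.4,-0.1,-1],[0,0,-0.7]],"claw":[0.03,0.03]}' 60; python3 -c "
from h import *
delta([577,152,102.6])"
```

```text
clock: 11.45
position: [577.7, 152.5, 102.9]
ee_rot: [0.982, 0.187, 0.0, -0.002]
force: [-2.5, -0.4, 8.5]
opening: 43.3
shift mm [-0.84  0.21  0.28] turn deg [-0.26 -0.09 -0.  ] tool-y yaw -68.5 q [-0.83  0.43  0.62  1.83 -0.31  0.97 -1.27] F [-2.51 -0.37  8.48] T [-0.093  0.721 -0.052] open 43.3 t 11.45 pos [577.71 152.5  102.88]
```

```bash
python3 -m crank '{"linear":[[-0.0003,0,0.001],[0,0,0.0009],[0,0,0.0009]],"twist":[[-0.3,-0.1,-1.2],[-0.1,0,-1.2],[-0.1,0,-1.2]],"claw":[0.03,0.03,0.03]}' 60; python3 -c "
from h import *
delta([577,152,102.6])"
```

```text
clock: 11.75
position: [579.0, 152.7, 103.2]
ee_rot: [0.976, 0.219, 0.002, 0.001]
force: [-3.3, -0.8, 7.5]
opening: 42.9
shift mm [-2.08 -0.23  0.62] turn deg [ 0.2  -0.15  0.  ] tool-y yaw -64.73 q [-0.82  0.43  0.61  1.83 -0.29  0.97 -1.22] F [-3.34 -0.82  7.52] T [-0.079  0.763 -0.063] open 42.9 t 11.75 pos [578.98 152.68 103.23]
```

```bash
python3 -m crank '{"linear":[[-0.001,0,0.0014],[-0.0006,0,0.0012]],"twist":[[0,0,-1.2],[0,0,-1.2]],"claw":[0.03,0.03]}' 60; python3 -c "
from h import *
delta([577,152,102.6])"
```

```text
clock: 11.95
position: [579.0, 152.7, 103.0]
ee_rot: [0.971, 0.24, 0.003, 0.001]
force: [-2.8, -0.0, 7.5]
opening: 43.2
shift mm [-2.14 -0.31  0.38] turn deg [ 0.15 -0.33  0.  ] tool-y yaw -62.23 q [-0.81  0.43  0.6   1.83 -0.29  0.96 -1.18] F [-2.84 -0.01  7.55] T [-0.019  0.684 -0.087] open 43.2 t 11.95 pos [579.03 152.72 103.  ]
```

```bash
python3 -m crank '{"linear":[[-0.0015,0,0.0015],[-0.001,0,0.0012],[-0.001,0,0.0012]],"twist":[[0,-0.1,-1.2],[0,0,-1.2],[0,0,-1.2]],"claw":[0.03,0.03,0.03]}' 60; python3 -c "
from h import *
delta([577,152,102.6])"
```

```text
clock: 12.25
position: [579.1, 152.9, 103.0]
ee_rot: [0.962, 0.272, 0.006, -0.001]
force: [-2.4, 0.3, 7.0]
opening: 43.4
shift mm [-2.24 -0.31  0.38] turn deg [ 0.11 -0.63  0.  ] tool-y yaw -58.46 q [-0.8   0.42  0.59  1.83 -0.28  0.96 -1.12] F [-2.38  0.26  6.98] T [ 0.14   0.665 -0.047] open 43.4 t 12.25 pos [579.07 152.91 103.01]
```

```bash
python3 -m crank '{"linear":[[0,0,0.0014],[0,0,0.0012],[0,0,0.0012],[0,0,0.0012]],"twist":[[0,0,-1.2],[0,0,-1.2],[0,0,-1.2],[0,0,-1.2]],"claw":[0.03,0.03,0.03,0.03]}' 60; python3 -c "
from h import *
delta([577,152,102.6])"
```

```text
clock: 12.65
position: [579.0, 153.2, 102.3]
ee_rot: [0.95, 0.313, 0.005, -0.002]
force: [-3.9, -0.5, 9.0]
opening: 43.2
shift mm [-2.33 -0.25 -0.35] turn deg [-0.05 -0.62 -0.  ] tool-y yaw -53.46 q [-0.78  0.42  0.56  1.83 -0.28  0.96 -1.03] F [-3.9  -0.49  8.98] T [-0.13   0.916 -0.074] open 43.2 t 12.65 pos [579.03 153.19 102.27]
```

```bash
python3 -m crank '{"linear":[[0,0,0.0007],[0,0,0.0008],[0,0,0.0009],[0,0,0.0009]],"twist":[[0,0,-1.2],[0,0,-1.2],[0,0,-1.2],[0,0,-1.2]],"claw":[0.03,0.03,0.03,0.03]}' 60; python3 -c "
from h import *
delta([577,152,102.6])"
```

```text
clock: 13.05
position: [578.9, 153.3, 102.6]
ee_rot: [0.935, 0.355, 0.005, -0.003]
force: [-2.9, -0.5, 7.4]
opening: 43.4
shift mm [-2.26 -0.28 -0.01] turn deg [-0.17 -0.63 -0.  ] tool-y yaw -48.46 q [-0.77  0.42  0.55  1.83 -0.27  0.96 -0.95] F [-2.89 -0.52  7.42] T [-0.207  0.845 -0.034] open 43.4 t 13.05 pos [578.88 153.29 102.61]
```

```bash
python3 -m crank '{"linear":[[0,0,0.001],[0,0,0.001],[0,0,0.001],[0,0,0.001]],"twist":[[0,0,-1.2],[0,0,-1.2],[0,0,-1.2],[0,0,-1.2]],"claw":[0.03,0.03,0.03,0.03]}' 60; python3 -c "
from h import *
delta([577,152,102.6])"
```

```text
clock: 13.45
position: [578.8, 153.4, 102.5]
ee_rot: [0.919, 0.395, 0.004, -0.005]
force: [-2.3, -0.1, 8.7]
opening: 43.6
shift mm [-2.23 -0.34 -0.14] turn deg [-0.28 -0.66 -0.  ] tool-y yaw -43.45 q [-0.75  0.41  0.53  1.83 -0.26  0.96 -0.87] F [-2.26 -0.08  8.67] T [-0.132  0.892 -0.069] open 43.6 t 13.45 pos [578.78 153.38 102.48]
```

Now 26.4° past the stop and still pressed 5.7 mm. I'll go to about 36°, which is past clear (33°) and short of the end stop (41°).

```bash
python3 -m crank '{"linear":[[0,0,0.0009],[0,0,0.0009],[0,0,0.0009],[0,0,0.0009],[0,0,0.0009]],"twist":[[0,0,-1.2],[0,0,-1.2],[0,0,-1.2],[0,0,-1.2],[0,0,-1.2]],"claw":[0.03,0.03,0.03,0.03,0.03]}' 60; python3 -c "
from h import *
delta([577,152,102.6])"
```

```text
clock: 13.95
position: [578.6, 153.4, 102.6]
ee_rot: [0.896, 0.445, 0.004, -0.006]
force: [-3.3, -0.3, 7.7]
opening: 43.3
shift mm [-2.09 -0.38  0.02] turn deg [-0.4  -0.73 -0.  ] tool-y yaw -37.17 q [-0.73  0.41  0.5   1.83 -0.25  0.96 -0.77] F [-3.3  -0.28  7.71] T [-0.088  0.787 -0.044] open 43.3 t 13.95 pos [578.56 153.44 102.64]
```

```bash
python3 -m crank '{"linear":[[0,0,0.0009],[0,0,0.0009],[0,0,0.0009],[0,0,0.0009]],"twist":[[0,0,-1],[0,0,-1],[0,0,-1],[0,0,-1]],"claw":[0.03,0.03,0.03,0.03]}' 60; python3 -c "
from h import *
delta([577,152,102.6])"
```

```text
clock: 14.35
position: [578.5, 153.5, 102.8]
ee_rot: [0.879, 0.477, 0.004, -0.007]
force: [-4.1, 0.4, 8.2]
opening: 43.5
shift mm [-2.05 -0.45  0.15] turn deg [-0.48 -0.8  -0.  ] tool-y yaw -32.97 q [-0.72  0.41  0.49  1.83 -0.25  0.96 -0.7 ] F [-4.07  0.42  8.23] T [-0.146  0.809 -0.043] open 43.5 t 14.35 pos [578.49 153.48 102.77]
```

```bash
python3 -m crank '{"linear":[[0,0,0.0009],[0,0,0.0009]],"twist":[[0,0,-0.8],[0,0,-0.8]],"claw":[0.03,0.03]}' 60; python3 -c "
from h import *
delta([577,152,102.6])"
```

```text
clock: 14.55
position: [578.3, 153.5, 102.8]
ee_rot: [0.872, 0.49, 0.004, -0.008]
force: [-3.0, -0.1, 7.6]
opening: 43.3
shift mm [-2.   -0.36  0.16] turn deg [-0.54 -0.83 -0.  ] tool-y yaw -31.3 q [-0.71  0.41  0.48  1.83 -0.25  0.96 -0.67] F [-3.02 -0.13  7.64] T [-0.213  0.842 -0.14 ] open 43.3 t 14.55 pos [578.34 153.52 102.79]
```

```bash
python3 -m crank '{"linear":[[0,0,0.0009]],"twist":[[0,0,-0.6]],"claw":[0.03]}' 60; python3 -c "
from h import *
delta([577,152,102.6])"
```

```text
clock: 14.65
position: [578.2, 153.6, 102.8]
ee_rot: [0.869, 0.495, 0.004, -0.008]
force: [-3.4, -0.3, 8.0]
opening: 43.2
shift mm [-1.96 -0.19  0.15] turn deg [-0.58 -0.85 -0.  ] tool-y yaw -30.69 q [-0.71  0.41  0.48  1.83 -0.25  0.96 -0.66] F [-3.42 -0.27  7.99] T [-0.156  0.86  -0.139] open 43.2 t 14.65 pos [578.17 153.59 102.77]
```

The torque is rising slightly (-0.14 Nm) near the end stop, 39° past the first. I'll ease off the pressing and lift gently.

```bash
python3 -m crank '{"linear":[[0,0,0],[0,0,-0.0015],[0,0,-0.0015],[0,0,-0.0015]],"twist":[[0,0,0.2],[0,0,0],[0,0,0],[0,0,0]],"claw":[0.03,0.03,0.03,0.03]}' 60; python3 -c "
from h import *
delta([577,152,102.6])"
```

```text
clock: 15.05
position: [578.1, 153.6, 108.1]
ee_rot: [0.87, 0.493, 0.004, -0.008]
force: [-0.4, 0.3, 0.5]
opening: 43.2
shift mm [-2.   -0.06  5.45] turn deg [-0.61 -0.88 -0.  ] tool-y yaw -30.86 q [-0.71  0.4   0.48  1.82 -0.24  0.97 -0.66] F [-0.44  0.27  0.51] T [-0.001  0.207  0.009] open 43.2 t 15.05 pos [578.08 153.59 108.08]
```

```bash
python3 -m crank '{"linear":[[0,0,-0.0015],[0,0,-0.0015]],"twist":[[0,0,0],[0,0,0]],"claw":[0.03,0.03]}' 60; python3 -c "
from h import *
delta([577,152,102.6])"
```

```text
clock: 15.25
position: [577.9, 153.6, 110.3]
ee_rot: [0.87, 0.494, 0.004, -0.008]
force: [-0.4, 1.1, 0.0]
opening: 43.2
shift mm [-1.98  0.1   7.7 ] turn deg [-0.6  -0.87 -0.  ] tool-y yaw -30.84 q [-0.71  0.4   0.48  1.82 -0.24  0.98 -0.66] F [-0.41  1.1   0.03] T [-0.002  0.094 -0.008] open 43.2 t 15.25 pos [577.94 153.61 110.33]
```

```bash
python3 -m crank '{"linear":[[0,0,-0.002],[0,0,-0.002],[0,0,-0.003],[0,0,-0.003],[0,0,-0.003]],"twist":[[0,0,0],[0,0,0],[0,0,0],[0,0,0],[0,0,0]],"claw":[0.03,0.03,0.03,0.03,0.03]}' 60; python3 -c "
from h import *
delta([577,152,102.6])"
python3 -m crank '{"linear":[[0,0,-0.005],[0,0,-0.01],[0,0,-0.02],[0,0,-0.02],[0,0,0]],"twist":[[0,0,0],[0,0,0],[0,0,0],[0,0,0],[0,0,0]],"claw":[0.03,0.03,0.03,0.03,0.03]}' 60; python3 -c "
from h import *
delta([577,152,102.6])
look('pics/lift.png')"
```

```text
clock: 15.75
position: [576.4, 152.3, 121.5]
ee_rot: [0.87, 0.494, 0.002, -0.008]
force: [-0.9, 1.1, -1.8]
opening: 43.2
shift mm [-0.15  0.89 18.87] turn deg [-0.66 -0.63 -0.  ] tool-y yaw -30.82 q [-0.72  0.38  0.49  1.81 -0.23  1.   -0.67] F [-0.95  1.09 -1.77] T [-0.01  -0.027  0.018] open 43.2 t 15.75 pos [576.4  152.29 121.48]
clock: 16.25
position: [577.2, 150.9, 180.7]
ee_rot: [0.87, 0.493, 0.003, -0.007]
force: [0.5, -0.3, -0.3]
opening: 43.0
shift mm [-8.000e-02  6.000e-02  7.815e+01] turn deg [-0.6  -0.67 -0.  ] tool-y yaw -30.86 q [-0.74  0.32  0.51  1.76 -0.19  1.11 -0.7 ] F [ 0.46 -0.35 -0.34] T [-0.035 -0.108 -0.006] open 43.0 t 16.25 pos [577.22 150.9  180.75]
140 3 [548. 122. 140.] [599. 184. 141.]
188 7 [585. 135. 193.] [594. 161. 196.]
196 40 [562. 125. 196.] [601. 178. 204.]
204 35 [566. 125. 204.] [598. 172. 212.]
212 13 [586. 130. 213.] [599. 156. 218.]
220 31 [567. 121. 221.] [607. 174. 228.]
228 41 [569. 120. 228.] [611. 173. 236.]
236 40 [581. 120. 236.] [612. 177. 244.]
244 36 [580. 120. 244.] [612. 175. 250.]
```

View pics/lift.png

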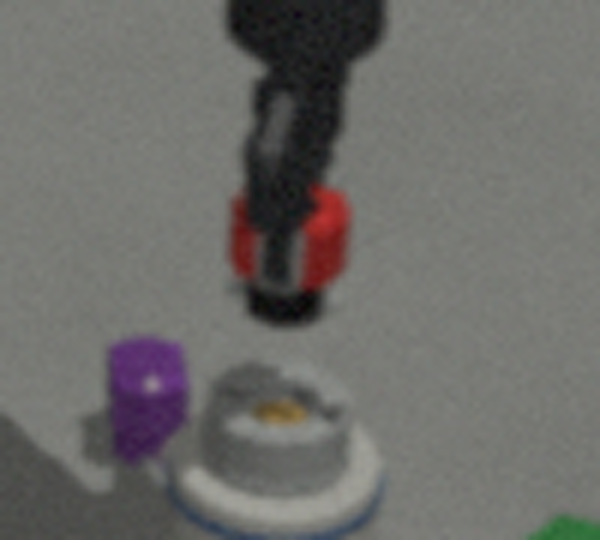

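The cap is out of the neck and hangs upright in the grip, with the foot at crop (285,315) well above the open neck. Next, the carry to the tray.

```bash
python3 -c "
from h import *
delta([505.5,-271.5,180],-30.9)
import pickle
t=pickle.load(open('top0.pkl','rb'))
for uv,z in (([398,150],160),([396,212],75)): print(ray(t,uv,z))"
```

```text
shift mm [-398.63  155.89   -6.56] turn deg [-0.69 -0.56  0.04] tool-y yaw -30.86 q [-0.74  0.32  0.51  1.76 -0.19  1.11 -0.7 ] F [-0.72 -0.39 -2.  ] T [ 0.01  -0.02   0.055] open 43.4 t 16.3 pos [576.13 150.71 179.21]
[[ 628.91743243 -393.61582733  160.        ]]
[[ 458.42208783 -411.39178857   75.        ]]
```

```bash
python3 -m crank '{"linear":[[-0.01,0.004,-0.005],[-0.03,0.012,0],[-0.03,0.012,0],[-0.03,0.012,0],[-0.03,0.012,0],[-0.03,0.012,0],[-0.03,0.012,0],[-0.03,0.012,0],[-0.03,0.012,0],[-0.03,0.012,0],[-0.03,0.012,0],[-0.03,0.012,0],[-0.02,0.008,0],[0,0,0]],"twist":[[-0.6,-0.5,0],[0,0,0],[0,0,0],[0,0,0],[0,0,0],[0,0,0],[0,0,0],[0,0,0],[0,0,0],[0,0,0],[0,0,0],[0,0,0],[0,0,0],[0,0,0]],"claw":[0.03,0.03,0.03,0.03,0.03,0.03,0.03,0.03,0.03,0.03,0.03,0.03,0.03,0.03]}' 60; python3 -c "
from h import *
delta([505.5,-271.5,100],-30.9)"
```

```text
clock: 17.7
position: [497.5, -252.7, 175.0]
ee_rot: [0.87, 0.493, -0.012, -0.002]
force: [-1.0, -0.2, -1.5]
opening: 43.3
shift mm [-10.57  17.77  74.95] turn deg [-0.95  1.1   0.05] tool-y yaw -30.86 q [-0.23  0.29  0.72  1.85 -0.19  1.1   0.03] F [-1.03 -0.24 -1.53] T [ 0.008 -0.041 -0.003] open 43.3 t 17.7 pos [ 497.47 -252.71  175.02]
```

```bash
python3 -m crank '{"linear":[[-0.01,0.017,0.01],[0,0,0.02],[0,0,0.02],[0,0,0.02],[0,0,0.01],[0,0,0]],"twist":[[-0.9,1.1,0],[0,0,0],[0,0,0],[0,0,0],[0,0,0],[0,0,0]],"claw":[0.03,0.03,0.03,0.03,0.03,0.03]}' 60; python3 - <<'E'
from h import *
from cell import vision
delta([505.5,-271.5,-9.8],-30.9)
o=[]
for n,b in(("scene",(125,130,225,240)),("top",(270,140,390,250))):
    c=vision.read_camera(n);x0,y0,x1,y1=b
    o.append(cv2.resize(c["frame"][y0:y1,x0:x1],(395,435),interpolation=cv2.INTER_CUBIC))
    if n=="scene":
        P=cloud(c);q=P[(P[...,2]>40)&(abs(P[...,0]-505)<60)&(abs(P[...,1]+271)<60)&(P[...,2]<220)]
        for z in range(40,220,12):
            w=q[(q[:,2]>=z)&(q[:,2]<z+12)]
            if len(w):print(z,len(w),w.min(0).round(),w.max(0).round())
cv2.imwrite("pics/tray1.png",np.hstack(o)[:,:,::-1])
E
```

```text
clock: 18.3
position: [504.1, -266.0, 89.6]
ee_rot: [0.869, 0.494, -0.001, -0.004]
force: [0.5, 0.8, -1.7]
opening: 43.4
shift mm [-4.17  4.73 99.36] turn deg [-0.42 -0.09  0.12] tool-y yaw -30.78 q [-0.14  0.42  0.67  1.9  -0.32  0.94  0.15] F [ 0.51  0.76 -1.74] T [ 0.041  0.021 -0.045] open 43.4 t 18.3 pos [ 504.11 -266.01   89.6 ]
100 32 [ 492. -289.  104.] [ 527. -241.  111.]
112 45 [ 493. -291.  112.] [ 527. -242.  124.]
124 20 [ 511. -295.  125.] [ 534. -239.  136.]
136 62 [ 496. -295.  136.] [ 538. -236.  148.]
148 72 [ 486. -296.  148.] [ 539. -235.  160.]
160 116 [ 480. -287.  160.] [ 537. -237.  172.]
172 54 [ 469. -302.  173.] [ 557. -230.  184.]
184 64 [ 464. -304.  184.] [ 559. -228.  196.]
196 83 [ 456. -305.  196.] [ 563. -224.  208.]
208 90 [ 454. -307.  208.] [ 564. -222.  220.]
```

View pics/tray1.png

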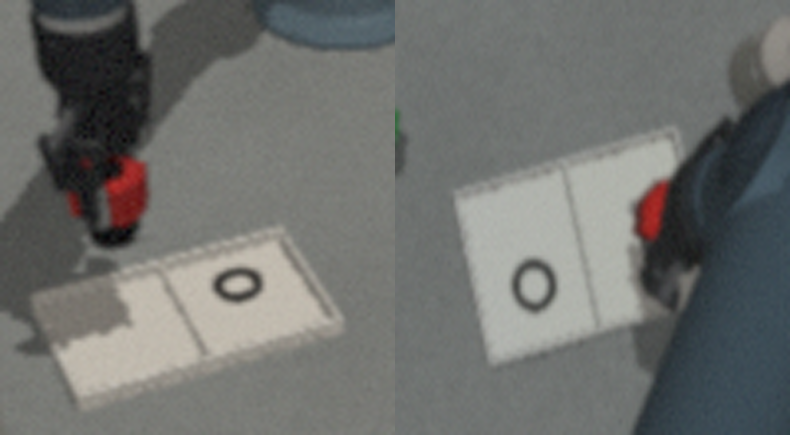

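The scene view shows the cap hanging over the empty compartment, with the foot at z≈104 (depth agrees with the TCP offset). Descending.

```bash
python3 -m crank '{"linear":[[-0.004,0.0045,0.02],[0,0,0.02],[0,0,0.02],[0,0,0.015],[0,0,0],[0,0,0]],"twist":[[-0.4,0,0],[0,0,0],[0,0,0],[0,0,0],[0,0,0],[0,0,0]],"claw":[0.03,0.03,0.03,0.03,0.03,0.03]}' 60; python3 -c "
from h import *
delta([505.5,-271.5,-9.8],-30.9)"
```

```text
clock: 19.0
position: [516.7, -274.6, 22.1]
ee_rot: [0.868, 0.496, 0.007, 0.007]
force: [0.5, -0.1, -1.5]
opening: 43.2
shift mm [ -3.25 -11.82  31.63] turn deg [ 1.08 -0.36  0.32] tool-y yaw -30.58 q [-0.07  0.53  0.61  1.92 -0.42  0.8   0.23] F [ 0.53 -0.12 -1.47] T [ 0.023  0.01  -0.016] open 43.2 t 19.0 pos [ 516.71 -274.58   22.07]
```

```bash
python3 -m crank '{"linear":[[-0.003,-0.009,0.006],[0,0,0.006],[0,0,0.005],[0,0,0]],"twist":[[1.0,-0.3,0.3],[0,0,0],[0,0,0],[0,0,0]],"claw":[0.03,0.03,0.03,0.03]}' 60; python3 -c "
from h import *
delta([505.5,-271.5,-9.8],-30.9)"
```

```text
clock: 19.4
position: [509.2, -273.4, 6.6]
ee_rot: [0.87, 0.493, 0.002, 0.002]
force: [-0.5, -1.2, -1.8]
opening: 43.3
shift mm [-0.29 -4.21 16.33] turn deg [ 0.29 -0.11  0.01] tool-y yaw -30.89 q [-0.06  0.55  0.6   1.93 -0.43  0.79  0.23] F [-0.51 -1.22 -1.82] T [ 0.016  0.008 -0.043] open 43.3 t 19.4 pos [ 509.17 -273.4     6.55]
```

```bash
python3 -m crank '{"linear":[[0,-0.002,0.004],[0,0,0.004],[0,0,0.003],[0,0,0]],"twist":[[0.3,-0.1,0],[0,0,0],[0,0,0],[0,0,0]],"claw":[0.03,0.03,0.03,0.03]}' 60; python3 - <<'E'
from h import *
from cell import vision
delta([505.5,-271.5,-9.8],-30.9)
c=vision.read_camera("scene")
cv2.imwrite("pics/tray2.png",cv2.resize(c["frame"][150:240,125:225],None,fx=6,fy=6,interpolation=cv2.INTER_CUBIC)[:,:,::-1])
E
```

```text
clock: 19.8
position: [507.7, -272.3, -5.3]
ee_rot: [0.87, 0.493, 0.0, -0.0]
force: [-0.6, -0.2, -2.7]
opening: 43.4
shift mm [-0.41 -2.34  4.55] turn deg [-0.01 -0.01  0.02] tool-y yaw -30.88 q [-0.06  0.57  0.59  1.93 -0.44  0.77  0.24] F [-0.56 -0.24 -2.73] T [ 0.038  0.034 -0.016] open 43.4 t 19.8 pos [ 507.72 -272.35   -5.25]
```

View pics/tray2.png

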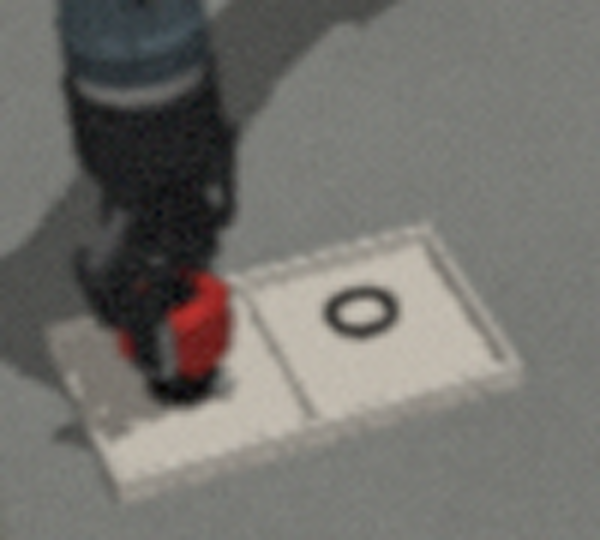

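The foot is over the middle of the empty compartment (crop (180,390)), tool vertical. I'll ease down until it makes contact.

```bash
python3 -m crank '{"linear":[[0,0,0.001],[0,0,0.001],[0,0,0.001]],"twist":[[0,0,0],[0,0,0],[0,0,0]],"claw":[0.03,0.03,0.03]}' 60; python3 -c "
from h import *
delta([505.5,-271.5,-9.8])"
```

```text
clock: 20.15
position: [508.3, -272.8, -7.8]
ee_rot: [0.87, 0.493, 0.0, 0.0]
force: [0.7, -0.3, -0.8]
opening: 43.2
shift mm [-0.32 -3.1   1.95] turn deg [ 0.07 -0.02  0.  ] tool-y yaw -30.89 q [-0.05  0.57  0.58  1.93 -0.44  0.77  0.24] F [ 0.72 -0.31 -0.82] T [ 0.003  0.034 -0.007] open 43.2 t 20.15 pos [ 508.32 -272.81   -7.84]
```

```bash
python3 -m crank '{"linear":[[0,0,0.0006],[0,0,0.0006],[0,0,0.0006]],"twist":[[0,0,0],[0,0,0],[0,0,0]],"claw":[0.03,0.03,0.03]}' 60; python3 -c "
from h import *
delta([505.5,-271.5,-9.8])"
```

```text
clock: 20.45
position: [508.4, -272.9, -9.7]
ee_rot: [0.87, 0.493, 0.001, 0.001]
force: [0.8, 0.0, -1.7]
opening: 43.2
shift mm [-0.32 -3.23  0.12] turn deg [ 0.09 -0.02  0.  ] tool-y yaw -30.89 q [-0.05  0.57  0.58  1.93 -0.45  0.76  0.25] F [ 0.76  0.02 -1.68] T [ 0.019 -0.013 -0.047] open 43.2 t 20.45 pos [ 508.44 -272.88   -9.67]
```

```bash
python3 -m crank '{"linear":[[0,0,0.0006],[0,0,0.0006]],"twist":[[0,0,0],[0,0,0]],"claw":[0.03,0.03]}' 60; python3 -c "
from h import *
delta([505.5,-271.5,-9.8])"
```

```text
clock: 20.65
position: [508.4, -272.9, -9.8]
ee_rot: [0.87, 0.493, 0.001, -0.0]
force: [-1.6, 1.6, 5.7]
opening: 42.9
shift mm [-0.33 -3.23 -0.02] turn deg [ 0.04 -0.07  0.  ] tool-y yaw -30.9 q [-0.05  0.58  0.58  1.93 -0.45  0.77  0.25] F [-1.57  1.63  5.69] T [0.273 0.568 0.045] open 42.9 t 20.65 pos [ 508.44 -272.87   -9.81]
```

Contact on the tray floor (+7 N, exactly at the predicted height). Releasing.

```bash
python3 -m crank '{"linear":[[0,0,0],[0,0,0],[0,0,0],[0,0,0],[0,0,0],[0,0,0],[0,0,0],[0,0,0]],"twist":[[0,0,0],[0,0,0],[0,0,0],[0,0,0],[0,0,0],[0,0,0],[0,0,0],[0,0,0]],"claw":[0.03,0.046,0.05,0.06,0.07,0.0854,0.0854,0.0854]}' 20; python3 - <<'E'
from h import *
from cell import vision
delta([505.5,-271.5,100],-30.9)
c=vision.read_camera("scene")
cv2.imwrite("pics/rel.png",cv2.resize(c["frame"][150:240,125:225],None,fx=6,fy=6,interpolation=cv2.INTER_CUBIC)[:,:,::-1])
E
```

```text
clock: 21.45
position: [510.1, -273.9, -9.6]
ee_rot: [0.87, 0.493, 0.002, 0.002]
force: [0.1, 1.0, -0.2]
opening: 85.6
shift mm [  -0.21   -4.6  -109.59] turn deg [ 0.27 -0.05 -0.  ] tool-y yaw -30.9 q [-0.05  0.58  0.58  1.93 -0.45  0.76  0.25] F [ 0.12  1.01 -0.19] T [-0.01   0.012  0.065] open 85.6 t 21.45 pos [ 510.05 -273.87   -9.57]
```

View pics/rel.png

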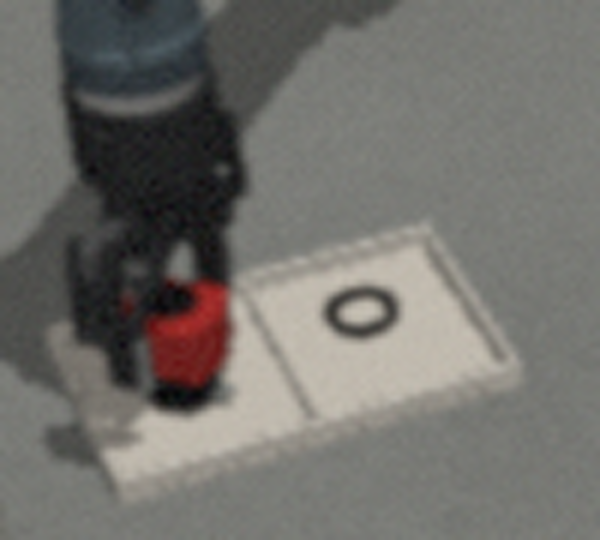

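The cap stands upright and both fingers are clear of it. Retracting straight up.

```bash
python3 -m crank '{"linear":[[0,0,-0.01],[0,0,-0.015],[0,0,-0.02],[0,0,-0.03],[0,0,-0.04],[0,0,-0.04],[0,0,-0.03],[-0.02,0,-0.02],[0,0,0],[0,0,0]],"twist":[[0,0,0],[0,0,0],[0,0,0],[0,0,0],[0,0,0],[0,0,0],[0,0,0],[0,0,0],[0,0,0],[0,0,0]],"claw":[0.0854,0.0854,0.0854,0.0854,0.0854,0.0854,0.0854,0.0854,0.0854,0.0854]}' 20; python3 -c "
from h import *
delta([350,-100,300])"
```

```text
clock: 22.5
position: [499.0, -292.1, 213.4]
ee_rot: [0.871, 0.492, 0.005, 0.004]
force: [0.6, 0.5, -1.2]
opening: 85.5
shift mm [  88.08 -225.76  -88.83] turn deg [ 0.68 -0.29  0.  ] tool-y yaw -31.07 q [-0.18  0.27  0.76  1.79 -0.21  1.15  0.1 ] F [ 0.56  0.45 -1.19] T [0.073 0.054 0.047] open 85.5 t 22.5 pos [ 499.02 -292.11  213.4 ]
```

```bash
python3 -m crank '{"linear":[[0.01,-0.022,-0.01],[0.015,-0.035,0],[0.015,-0.035,0],[0.015,-0.035,0],[0.02,-0.035,0],[0.02,-0.035,0],[0.02,-0.01,0],[0.02,0,0],[0.02,0,0],[0,0,0],[0,0,0]],"twist":[[0,0,0],[0,0,0],[0,0,0],[0,0,0],[0,0,0],[0,0,0],[0,0,0],[0,0,0],[0,0,0],[0,0,0],[0,0,0]],"claw":[0.0854,0.0854,0.0854,0.0854,0.0854,0.0854,0.0854,0.0854,0.0854,0.0854,0.0854]}' 20; python3 - <<'E'
from h import *
from cell import vision
delta([400,0,260])
for n in("scene","top"):
    c=vision.read_camera(n);cv2.imwrite(f"pics/end_{n}.png",c["frame"][:,:,::-1])
    P=cloud(c);m=center((150,155,200,235) if n=="scene" else (315,165,375,230),red(c["frame"]))
    q=P[m>0];print(n,m.sum(),q.mean(0) if len(q) else 0,np.percentile(q[:,2],[5,95]) if len(q) else 0)
E
```

```text
clock: 23.6
position: [387.8, -36.6, 208.6]
ee_rot: [0.868, 0.496, -0.006, -0.0]
force: [0.1, -0.0, 0.5]
opening: 85.3
shift mm [ 37.18  -8.44 -51.79] turn deg [-0.39  0.62  0.  ] tool-y yaw -30.57 q [-0.52 -0.18  0.46  2.17  0.09  1.15 -0.64] F [ 0.1  -0.01  0.54] T [-0.056 -0.008 -0.022] open 85.3 t 23.6 pos [387.77 -36.6  208.55]
scene 162 [ 524.77042821 -267.54304781   54.72481404] [34.20664419 66.83155476]
top 147 [ 507.66104219 -268.57466759   62.32896257] [58.03923086 66.64142983]
```

View pics/end_scene.png

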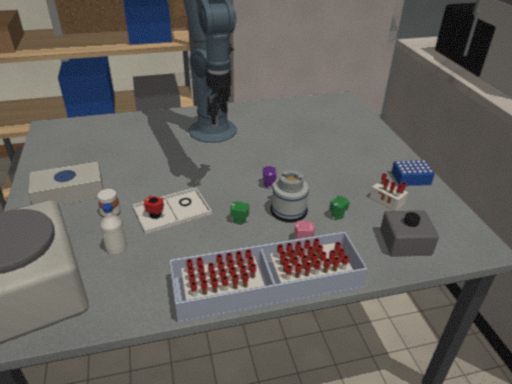

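View pics/end_top.png

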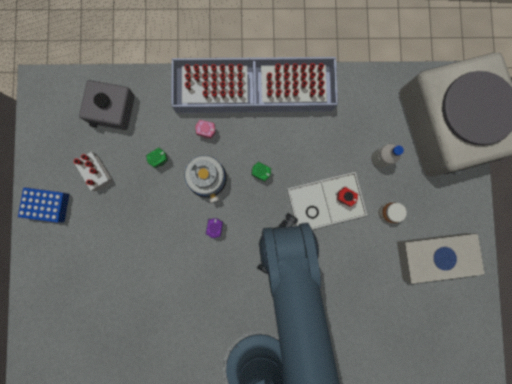

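The cap stands upright at top-view (347,197), with its head top at z≈63 mm (64 expected). The seal at (312,212) and the rack, bottle, jar and other caps are at the same pixels as in the first picture. The arm is clear, so I'll hand in.

```bash
python3 -c "
from cell import order
print(order.sign_off())"
```

```text
the job is handed in; nothing more can be done
None
```

The canister is open and the red cap stands upright in the tray's empty compartment; I handed the job in at about 24 s. One thing may count against it: while feeling for the first stop, I briefly loaded it more than I intended.

- **Turning and release:** The first stop came about 33° (0.57 rad) counter-clockwise. Backed off half a degree or so, I pressed the cap 5.7 mm and turned it about 39° past the stop, holding it 5–6 mm down throughout. It then lifted out with almost no force.
- **Placing:** The cap met the tray floor at about 7 N, at the height I expected, before I released it.
- **Last checks:** The head top reads about 63 mm above the bench (64 expected), and the cap is within about 5 mm of the compartment centre. The seal, rack, bottle, jar and other caps look unmoved, and the gripper touches nothing.
- **Stop overload:** I sent two moves together at the first stop, and the wrist torque peaked at about 1.1 Nm. That is about 20 N per lug if both lugs share it, but about 40 N if the 25 N limit means the whole stop. I backed off at once.
- **Tool height mismatch:** The cameras showed the open fingertips about 54 mm above the reported tool point, not the 13 mm described. I set heights from the images, and they agreed with the cap's drop when pressed and with the contact in the tray.

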